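# Dress the yarn shop's display counter

## Robot

A 7-joint arm with a two-finger parallel gripper is mounted at the origin on the work surface. World frame = base frame: x ahead of the robot, y to its left, z up, the work surface at z = 0. Lengths are in m, angles in rad, forces in N, time in s.
With the tool pointing down it reaches from about 0.425 to 0.925 m from the base axis. Payload 6.8 kg.
Tool frame: the origin (TCP) lies at the very end of the fingers, on their centre line; the grasp point (between the pads) lies 19 mm behind it; z points along the fingers, y is the direction in which the jaws open and shut (so a half turn about z gives the same grasp; the last joint's range is limited). The gripper opens to 85 mm and grips with 20 to 120 N. Pads are 22 mm wide; open, the fingers measure 114 mm over their backs; the gripper's body (76 mm by 85 mm) begins 54 mm behind the grasp point. The pads swing forward as they close: fully open they stand 13 mm farther back than shut.
Start: joints at [1.218, 0.477, 0.022, 1.555, -0.011, 1.109, -0.083], TCP at [0.164, -0.655, 0.231] pointing down, gripper open.
Joint ranges: [-2.96, 2.96], [-0.34, 2.1], [-1.41, 1.46], [0.24, 2.44], [-1.37, 4.51], [0.17, 1.92], [-2.96, 2.96]. Speed limits (rad/s): [2.39, 2.39, 3.14, 3.14, 3.14, 3.14, 3.14].

## Interface

Orientations are given as [roll, pitch, yaw] about the fixed x, y, z axes, in that order (R = Rz(yaw) Ry(pitch) Rx(roll)).
In Python, from workcell import robot gives the robot as it stands.
- The arm moves only by the tool send_rows, never from a script. Its argument "rows" is a list that holds one entry, the list of rows, each a list of 7 numbers: the turn, a rotation vector about the tool's x, y, z in degrees, then the shift along the tool's x, y, z in mm, then the closure, from 0 (fully open) to 1 (shut). A call has 1 to 20 rows; each row shifts and turns the pose as measured when the row begins, along the tool's axes as they then stand; what a row does not reach is not made up. A row lasts 1/10 s, in which the tool goes at most 50 mm and 8.59 degrees, less where a joint would pass 70% of its speed; a pose out of reach is approached as far as the arm can. A call with a gripper value outside its range is refused whole. The fingers move at their own pace and stop on an object; "squeeze" is the grip in N (left out, the last holds). Time passes only in rows, so rows that do not move let the fingers close. It gives the time, the measured TCP pose, the force and the opening at its end, in the units of the state.
- robot.read_state(): the state, without advancing time (a new reading comes with each control period).
- robot.capture(name): name is "scene" or "top"; returns a dict with "pixels" (384x512x3 uint8, red, green, blue), "range_z" (384x512 float32, m along the optical axis (not along the pixel's ray), 0 where there is no reading), "K" (3x3 intrinsics, pixels), "rvec" (rotation vector, rad) and "tvec" (3), from world to camera coordinates, as OpenCV has them. Camera axes: x right, y down, z forward; pixel columns grow to the right and rows downward; lengths in m; the calibration is good to about 2 mm. A picture is of the moment at which its call begins.
- robot.hand_in(): hands the job in, once; it reports no verdict.
The state is a dict: "t": time; "qpos": joint angles; "qvel": joint speeds; "joint_efforts": joint torques, N m; "position": TCP position; "orientation": TCP orientation; "ft_force": force on the tool from outside, world axes, zero at the start; "moment": the same for the moment, N m; "gripper_width": opening from 0.0 (shut) to 1.0 (fully open).
Only numpy, scipy, OpenCV 4.12 (cv2) and the standard library are available. Lean on these libraries where they do the work, as an engineer would, in place of code of your own. Each camera call takes 0.05 s, during which the arm holds its last target.

## Task

Lay out the counter display: centre the brass hand bell on the dark iron stand, put the lidded glass jar on the cork coaster between the iron stand and the wooden riser, and put the blue cup on the coaster directly in front of the iron stand, on the robot's side. Centre the flat metal tin on the wooden riser, its long sides along the riser's long sides, and then stand the wooden spool in the middle of the tin's lid. Everything ends upright on its own place.

Things in the scene. Friction and masses are not known exactly. Their poses are not given: they have to be found in the camera images.
- bell: brass hand bell with a wooden handle, loose, standing upright, 98 mm tall, about 0.18 kg. Brass skirt 64 mm across at the bottom, narrowing to 24 mm at 45 mm height; above it an upright round handle, 20 mm across between 60 and 90 mm height. Origin: centre of the underside, z up the handle
- jar: closed clear glass jar with a flat metal screw lid, loose, upright, 58 mm across, 80 mm tall, about 0.2 kg. Origin: centre of the underside, z up
- cup: empty open straight-sided blue ceramic cup without a handle, loose, upright, 59 mm outer diameter, 90 mm tall, wall 4 mm, about 0.2 kg. Origin: centre of the underside, z up
- tin: flat closed rectangular metal tin, loose, lying flat, lid up: 90 mm long (its x axis), 52 mm wide (its y axis), 30 mm high, about 0.12 kg, with a small brass catch on one long side that stands out 1.5 mm. Either way round will do. Origin: centre of the underside, z up
- spool: empty light wooden thread spool, loose, upright, 50 mm tall, flanges 40 mm across and 8 mm thick at both ends, barrel 30 mm across, about 0.05 kg. Origin: centre of the underside, z up
- iron_stand: fixed low dark iron cake stand with a flat round top 116 mm across, 50 mm above the counter. Origin: centre of its foot on the counter (0.050 m below the middle of the top)
- riser: fixed dark wooden riser block, 80 mm (its x axis) by 110 mm (its y axis, the long sides) and 30 mm high. Origin: centre of its underside (0.030 m below the middle of the top)
- coaster_a: one of three identical fixed round cork coasters, 90 mm across and 5 mm high. Which of the three lies where changes from start to start: one lies between the iron stand and the wooden riser, one in front (robot's side, smaller x) of the iron stand, one in front of the riser. Origin: centre of its underside
- coaster_b: one of three identical fixed round cork coasters, 90 mm across and 5 mm high. Which of the three lies where changes from start to start: one lies between the iron stand and the wooden riser, one in front (robot's side, smaller x) of the iron stand, one in front of the riser. Origin: centre of its underside
- coaster_c: one of three identical fixed round cork coasters, 90 mm across and 5 mm high. Which of the three lies where changes from start to start: one lies between the iron stand and the wooden riser, one in front (robot's side, smaller x) of the iron stand, one in front of the riser. Origin: centre of its underside
Mind the look-alikes: they are no part of the job. What is shaped like the coaster_a but red is not meant.

How it is judged:
At the end, for the whole second after the job is handed in: Bell on iron stand, jar on the coaster between stand and riser, cup on the coaster in front of the stand: each within 15 mm of centre. Tin on riser, spool on tin: within 12 mm of centre; tin within 0.17 rad of the riser's long side. All upright within 0.1 rad and at rest (height (world z) of bell between 0.044 and 0.056 m and angle between each of bell, tin, spool, jar, cup's own z axis and vertical below 0.1 rad and linear speed of each of bell, tin, spool, jar, cup below 0.02 m/s and angular speed of each of bell, tin, spool, jar, cup below 0.2 rad/s and horizontal distance between bell and iron_stand below 0.015 m and height (world z) of tin between 0.024 and 0.036 m and horizontal distance between tin and riser below 0.012 m and angle between the x axis of tin and the y axis of riser, either way round below 0.17 rad and height (world z) of spool between 0.054 and 0.066 m and horizontal distance between spool and tin below 0.012 m and height (world z) of jar between -0.001 and 0.011 m and (horizontal distance between jar and coaster_a below 0.015 m or horizontal distance between jar and coaster_b below 0.015 m or horizontal distance between jar and coaster_c below 0.015 m) and horizontal distance between jar and iron_stand below 0.26 m and horizontal distance between jar and riser below 0.26 m and height (world z) of cup between -0.001 and 0.011 m and (horizontal distance between cup and coaster_a below 0.015 m or horizontal distance between cup and coaster_b below 0.015 m or horizontal distance between cup and coaster_c below 0.015 m) and horizontal distance between cup and iron_stand below 0.27 m and horizontal distance between cup and riser above 0.28 m); the robot touches nothing.
It also fails if it takes over 125 s, if anything falls off the work surface, if the arm or the gripper's body presses on something with over 40 N, if the wrist force passes 120 N, or if a joint passes its speed limit or range.

## Working session

There is one attempt and no reset: what is moved stays moved. The work goes in short steps, Python scripts to look and compute and a tool call to move; the robot and the scene stay as the last step left them, time stands still between calls to the robot, and variables do not carry over. Pictures are saved under pics/ and viewed, and the job is handed in when it is done.

Besides the shell and the picture viewer there is one more tool, called after ">>>" in YAML: its name, and indented under it one key for each argument. send_rows: Moves the arm, as the interface text tells. Its arguments: {"type":"object","properties":{"rows":{"type":"array"},"squeeze":{"type":"number"}},"required":["rows"]}

```bash
mkdir -p pics; ls
cat > h.py <<'E'
import numpy as np, cv2, pickle
from workcell import robot
def cap(n,save=None):
    c=robot.capture(n); pickle.dump(c,open(f'{n}.pkl','wb'))
    if save: cv2.imwrite(f'pics/{save}.png',cv2.resize(c['pixels'][:,:,::-1],(800,600),interpolation=cv2.INTER_CUBIC))
    return c
def load(n): return pickle.load(open(f'{n}.pkl','rb'))
def cam(c):
    R=cv2.Rodrigues(np.array(c['rvec'],float))[0]; t=np.array(c['tvec'],float).reshape(3); return R,t,-R.T@t
def ray(c,uv,z):
    R,t,o=cam(c); d=R.T@np.linalg.inv(c['K'])@np.array([uv[0],uv[1],1.]); return o+d*(z-o[2])/d[2]
def cloud(c):
    R,t,o=cam(c); h,w=c['range_z'].shape; v,u=np.mgrid[:h,:w]
    P=np.stack([u,v,np.ones_like(u)],-1)@np.linalg.inv(c['K']).T*c['range_z'][...,None]
    return (P-t)@R
E
python3 - <<'E'
from h import *
print(robot.read_state())
for n in('scene','top'):
    c=cap(n,n+'0'); print(n,c['K'],cam(c))
E
```

```text
pics
{'t': 0.0, 'qpos': array([ 1.21791595,  0.47780185,  0.02238055,  1.55646779, -0.01148848,
        1.10930388, -0.08312128]), 'qvel': array([-0.0005729 , -0.00111355,  0.00079405, -0.00025095,  0.00156812,
        0.00046362,  0.0002402 ]), 'joint_efforts': array([-1.12081816e-03, -5.96445429e+01,  1.60797179e+00, -2.81195426e+01,
        1.25261623e-02,  9.51884984e-03, -1.75458820e-05]), 'position': array([ 0.16339252, -0.65430584,  0.23031845]), 'orientation': array([-3.13974802e+00,  1.67147093e-04,  2.44749563e-01]), 'ft_force': array([-0.66645236, -0.20819776, -0.44018119]), 'moment': array([-0.00034399, -0.02486119, -0.01334127]), 'gripper_width': 1.0011965822370976}
scene [[361.01968656   0.         255.14446362]
 [  0.         361.01968656 191.97251166]
 [  0.           0.           1.        ]] (array([[-0.56119431,  0.82767893,  0.00292199],
       [ 0.67189612,  0.4576242 , -0.58235358],
       [-0.48333896, -0.32485024, -0.81293036]]), array([ 0.32266504, -0.35887336,  1.11963084]), array([0.96336461, 0.26087843, 0.7002479 ]))
top [[396.90086      0.         250.8574005 ]
 [  0.         396.90086    192.48563423]
 [  0.           0.           1.        ]] (array([[ 0.00128672, -0.99994949,  0.00996789],
       [-0.98466217, -0.003006  , -0.1744459 ],
       [ 0.17446706, -0.00959054, -0.98461631]]), array([-0.00603166,  0.5511948 ,  0.84321422]), array([0.39563533, 0.00371241, 0.92645627]))
```

View pics/top0.png

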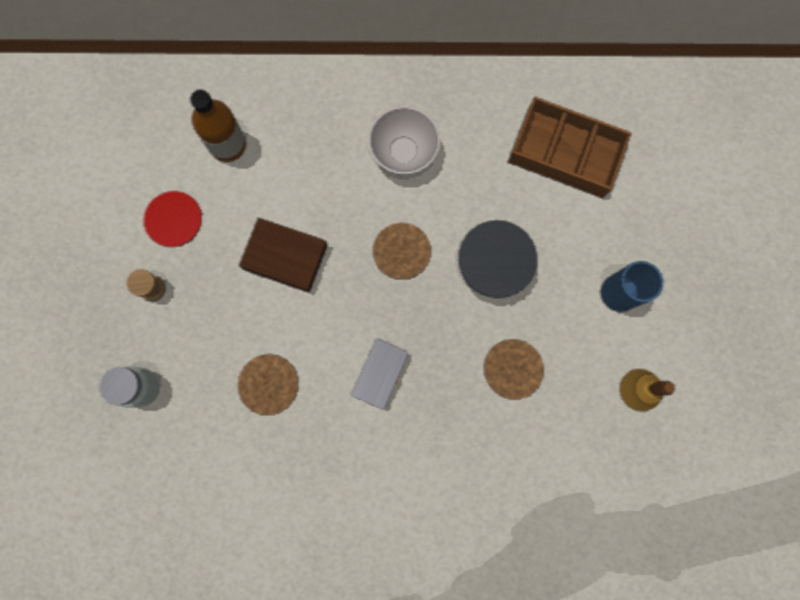

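View pics/scene0.png

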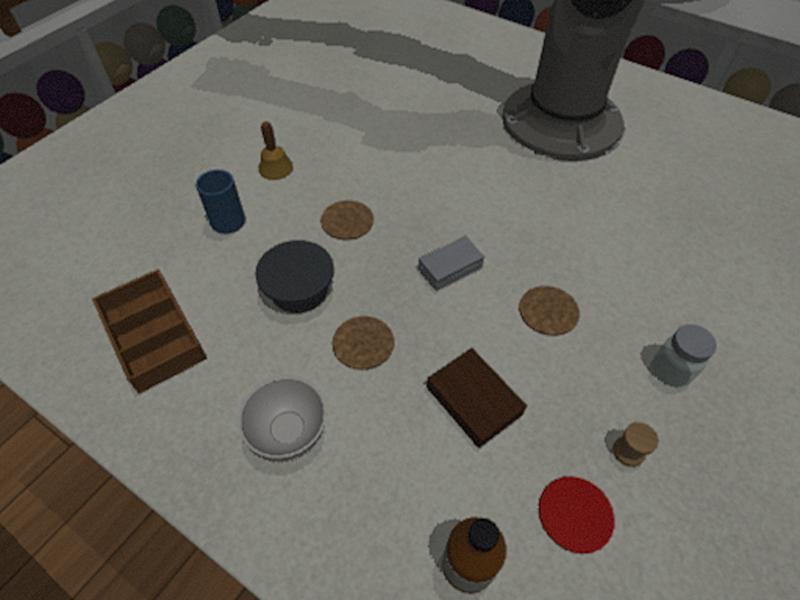

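The top view (800x600) shows:
- Bell (648,388), cup (632,285), tin (380,373), jar (125,386), spool (147,285).
- Iron stand (498,260), riser (285,255).
- Cork coasters: between stand and riser (402,250), front of stand (514,369), front of riser (268,384).

Things that could be mistaken for the right ones:
- The red disc (172,218) looks like a coaster.
- The bottle (218,125) could be taken for the jar.
- The bowl (405,142) could be taken for the cup.
- The tray (570,147) could be taken for the riser.

I choose by colour and description, then measure.

```bash
cat > m.py <<'E'
from h import *
import sys
c=load('top'); s=load('scene')
PT,PS=cloud(c),cloud(s)
A={'bell':(648,388),'cup':(632,285),'tin':(380,373),'jar':(125,386),'spool':(147,285),'stand':(498,260),'riser':(285,255),'co_mid':(402,250),'co_stand':(514,369),'co_riser':(268,384),'red':(172,218)}
g=ray(c,(256,192),0)
for P,n in((PT,'top'),(PS,'scene')):
    print(n,'table z med',np.median(P[150:250,150:250,2]))
for k,uv in A.items():
    p=ray(c,np.array(uv)/1.5625,0.03)[:2]
    for P,n,im in((PT,'T',c),(PS,'S',s)):
        Q=P.reshape(-1,3); ok=im['range_z'].ravel()>0
        m=ok&(np.hypot(*(Q[:,:2]-p).T)<0.085)&(Q[:,2]>0.003)
        q=Q[m]
        if len(q)<20: print(k,n,'few');continue
        zt=np.percentile(q[:,2],97); top=q[q[:,2]>zt-0.006]
        (cx,cy),r=cv2.minEnclosingCircle(top[:,:2].astype(np.float32))
        rr=cv2.minAreaRect((top[:,:2]*1000).astype(np.float32))
        print(k,n,'ztop %.3f'%zt,'mean',top[:,:2].mean(0).round(4),'circ %.4f %.4f r%.4f'%(cx,cy,r),'rect',np.round(rr[0],1),np.round(rr[1],1),round(rr[2],1),len(top))
E
python3 m.py
python3 - <<'E'
from h import *
c=load('top')['pixels'][:,:,::-1]
a=cv2.resize(c[160:270,50:200],(450,330),interpolation=cv2.INTER_CUBIC);b=cv2.resize(c[160:270,380:440],(180,330),interpolation=cv2.INTER_CUBIC)
cv2.imwrite('pics/crop0.png',np.hstack([a,b]))
E
```

```text
top table z med 0.001340339135295689
scene table z med 0.0015397463774849047
bell T ztop 0.097 mean [ 0.427  -0.3707] circ 0.4270 -0.3716 r0.0092 rect [ 426.6 -371. ] [15.5 17.1] 80.6 65
bell S ztop 0.097 mean [ 0.4289 -0.3706] circ 0.4274 -0.3717 r0.0095 rect [ 427.4 -372. ] [16.1 16.5] 86.1 35
cup T ztop 0.091 mean [ 0.5727 -0.3489] circ 0.5729 -0.3490 r0.0296 rect [ 573.2 -349.2] [56.8 57.6] 42.3 178
cup S ztop 0.091 mean [ 0.5735 -0.3495] circ 0.5727 -0.3490 r0.0308 rect [ 573.6 -349. ] [57.8 57.3] 68.5 151
tin T ztop 0.033 mean [0.4483 0.0142] circ 0.4486 0.0133 r0.0504 rect [448.6  13.7] [52.6 89.8] 66.7 895
tin S ztop 0.032 mean [0.4516 0.014 ] circ 0.4495 0.0129 r0.0504 rect [449.7  13.9] [53.2 90.2] 67.2 637
jar T ztop 0.083 mean [0.4289 0.3651] circ 0.4289 0.3659 r0.0262 rect [429.1 365.7] [48.1 51.5] 0.1 468
jar S ztop 0.082 mean [0.4322 0.3649] circ 0.4305 0.3660 r0.0265 rect [430.6 365.2] [50.7 50.3] 49.5 462
spool T ztop 0.052 mean [0.5774 0.3581] circ 0.5777 0.3584 r0.0202 rect [577.3 357.8] [38.2 38.4] 83.3 247
spool S ztop 0.052 mean [0.58   0.3576] circ 0.5790 0.358
[... 703 characters left out ...]
 [158.2 158.2] 16.7 1161
co_stand T ztop 0.008 mean [ 0.4571 -0.1835] circ 0.4552 -0.1804 r0.0846 rect [ 454.8 -182.7] [164.8 159.6] 53.3 1222
co_stand S ztop 0.008 mean [ 0.4586 -0.1833] circ 0.4539 -0.1811 r0.0833 rect [ 454.  -181.1] [145.5 136.7] 83.8 702
co_riser T ztop 0.008 mean [0.4348 0.1778] circ 0.4336 0.1710 r0.0833 rect [435.1 173.6] [158.4 155.7] 72.5 1237
co_riser S ztop 0.008 mean [0.4367 0.1784] circ 0.4358 0.1694 r0.0810 rect [445.1 173.3] [146.5 141.8] 79.6 965
red T ztop 0.009 mean [0.6859 0.3323] circ 0.6793 0.3243 r0.0848 rect [677.3 326. ] [166.  161.4] 45.2 1192
red S ztop 0.008 mean [0.6894 0.3336] circ 0.6798 0.3242 r0.0844 rect [681.8 328.2] [155.3 159.9] 18.7 1924
```

View pics/crop0.png

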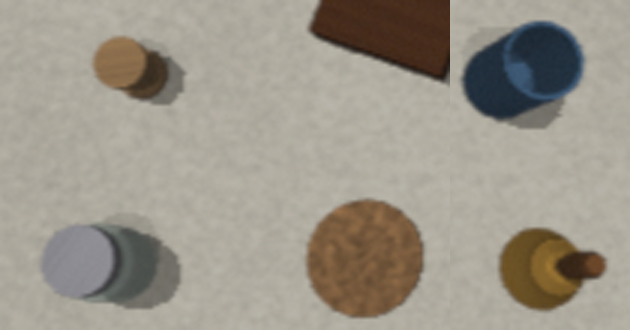

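The crop shows the spool, jar with grey lid, blue cup and bell as described. The two views agree within 2 mm. Heights read about 2 mm high, within calibration. Coasters next, by colour mask and rays from both views.

Run:
```python
from h import *
for n,uvs in(('top',[(402,250),(514,369),(268,384)]),('scene',[(363,342),(347,219),(549,310)])):
    c=load(n); hsv=cv2.cvtColor(c['pixels'],cv2.COLOR_RGB2HSV)
    m=((hsv[...,0]>5)&(hsv[...,0]<22)&(hsv[...,1]>80)).astype(np.uint8)
    m=cv2.morphologyEx(m,cv2.MORPH_CLOSE,np.ones((3,3)))
    k,l,st,ce=cv2.connectedComponentsWithStats(m)
    for uv in uvs:
        i=l[int(uv[1]/1.5625),int(uv[0]/1.5625)]
        ct=max(cv2.findContours((l==i).astype(np.uint8),cv2.RETR_EXTERNAL,cv2.CHAIN_APPROX_NONE)[0],key=len)[:,0]
        P=np.array([ray(c,p,0.006)[:2] for p in ct],np.float32)
        e=cv2.fitEllipse(P*1000); print(n,uv,i,np.round(e[0],1),np.round(e[1],1))
c=load('top');P=cloud(c)
# bell skirt base circle
for n in('top','scene'):
    Q=cloud(load(n)).reshape(-1,3);m=np.hypot(Q[:,0]-.4275,Q[:,1]+.3715)<.06
    for a,b in((.008,.018),(.055,.1)):
        q=Q[m&(Q[:,2]>a)&(Q[:,2]<b)];print(n,a,cv2.minEnclosingCircle(q[:,:2].astype(np.float32)),q.mean(0).round(4))
```

```text
top (402, 250) 6 [637.3 -19.2] [84.9 85.7]
top (514, 369) 8 [ 457.6 -185.2] [85.3 85.6]
top (268, 384) 9 [434.4 177.5] [85.3 85.7]
scene (363, 342) 54 [640.6 -18.5] [85.5 85.9]
scene (347, 219) 51 [ 461.1 -183.5] [84.9 85.5]
scene (549, 310) 53 [438.5 178.3] [85.3 86.1]
top 0.008 ((0.42722082138061523, -0.37068262696266174), 0.030279219150543213) [ 0.4255 -0.3584  0.0128]
top 0.055 ((0.426957905292511, -0.3709181249141693), 0.009657517075538635) [ 0.4268 -0.3679  0.0863]
scene 0.008 ((0.4285905659198761, -0.36931681632995605), 0.02997719496488571) [ 0.438  -0.3584  0.0127]
scene 0.055 ((0.42790642380714417, -0.3714269697666168), 0.01007052417844534) [ 0.4305 -0.3685  0.0809]
```

```bash
cat > d.py <<'E'
import sys; from h import *
from scipy.spatial.transform import Rotation as R
def go(x,y,z,yaw=None,n=None):
    s=robot.read_state(); Rt=R.from_euler('xyz',s['orientation'])
    yaw=s['orientation'][2] if yaw is None else np.radians(yaw)
    T=R.from_euler('xyz',[np.pi,0,yaw])
    rv=np.degrees((Rt.inv()*T).as_rotvec()); d=Rt.inv().apply(np.array([x,y,z])-s['position'])*1000
    n=n or max(1,int(np.ceil(max(np.linalg.norm(d)/30,np.linalg.norm(rv)/6))))
    print('t %.1f pos'%s['t'],s['position'].round(4),'rpy',np.degrees(s['orientation']).round(1),'w %.3f'%s['gripper_width'],'F',s['ft_force'].round(1))
    print('q',s['qpos'].round(2)); print('total turn',rv.round(1),'shift',d.round(1),'| n',n,'per',(rv/n).round(2),(d/n).round(1))
if __name__=='__main__':
    a=[None if v=='-' else float(v) for v in sys.argv[1:]]; a+= [None]*(5-len(a)); go(*a[:4],int(a[4]) if a[4] else None)
E
python3 d.py 0.4275 -0.371 0.2
```

```text
t 0.1 pos [ 0.1634 -0.6544  0.2304] rpy [-179.9    0.    14. ] w 1.000 F [-0.2  0.6  0.3]
q [ 1.22  0.48  0.02  1.56 -0.01  1.11 -0.08]
total turn [-0.1  0.  -0. ] shift [ 324.9 -210.9   30.8] | n 13 per [-0.01  0.   -0.  ] [ 25.  -16.2   2.4]
```

>>> send_rows:
  rows:
    - [[0,0,0,25,-16.2,2.4,0],[0,0,0,25,-16.2,2.4,0],[0,0,0,25,-16.2,2.4,0],[0,0,0,25,-16.2,2.4,0],[0,0,0,25,-16.2,2.4,0],[0,0,0,25,-16.2,2.4,0],[0,0,0,25,-16.2,2.4,0],[0,0,0,25,-16.2,2.4,0],[0,0,0,25,-16.2,2.4,0],[0,0,0,25,-16.2,2.4,0],[0,0,0,25,-16.2,2.4,0],[0,0,0,25,-16.2,2.4,0],[0,0,0,25,-16.2,2.4,0]]
  squeeze: 40

```text
t: 1.4
position: [0.4304, -0.3623, 0.1922]
orientation: [-3.132, 0.007, 0.234]
ft_force: [0.3, -0.4, -0.1]
gripper_width: 1.001
```

```bash
python3 d.py 0.4275 -0.371 0.12
```

```text
t 1.4 pos [ 0.4304 -0.3623  0.1922] rpy [-179.5    0.4   13.4] w 1.001 F [ 0.3 -0.4 -0.1]
q [ 0.68  0.35 -0.12  1.85  0.05  0.96 -0.79]
total turn [-0.5  0.4 -0. ] shift [-4.3  8.4 72.2] | n 3 per [-0.17  0.14 -0.  ] [-1.4  2.8 24.1]
```

>>> send_rows:
  rows:
    - [[-0.2,0.2,0,-1.5,3,24,0],[-0.2,0.2,0,-1.5,3,24,0],[0,0,0,-1,2.5,20,0],[0,0,0,0,0,0,0],[0,0,0,0,0,0,0]]

```text
t: 1.9
position: [0.4332, -0.3647, 0.1217]
orientation: [-3.137, -0.002, 0.245]
ft_force: [-0.5, 0.4, 0.1]
gripper_width: 1.003
```

```bash
python3 d.py 0.4275 -0.371 0.057; python3 -c "
from h import *
cap('top','top1');cap('scene','scene1')"
```

```text
t 1.9 pos [ 0.4332 -0.3647  0.1217] rpy [-1.797e+02 -1.000e-01  1.410e+01] w 1.003 F [-0.5  0.4  0.1]
q [ 0.69  0.43 -0.12  1.91  0.06  0.8  -0.79]
total turn [-0.3 -0.1  0. ] shift [-7.2  5.  64.7] | n 3 per [-0.09 -0.04  0.  ] [-2.4  1.7 21.6]
```

View pics/scene1.png

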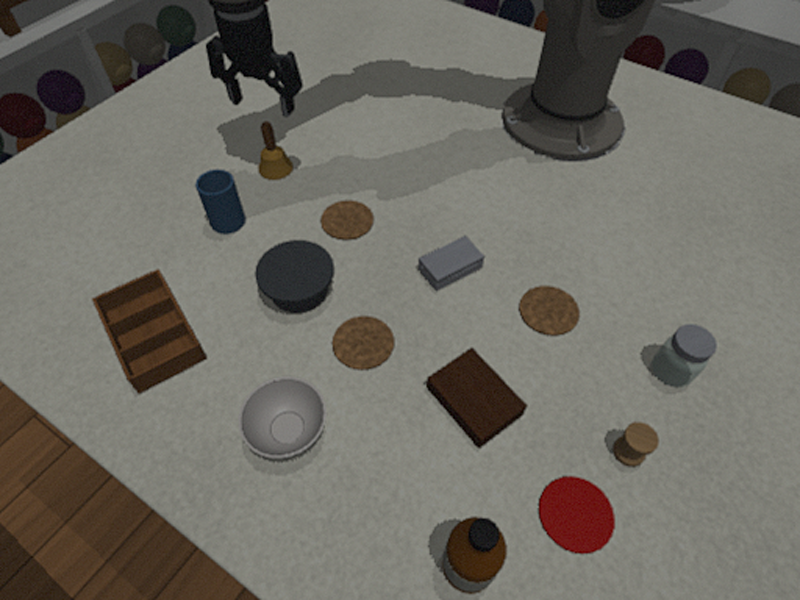

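The scene view shows the open fingers at (235–290, 100), above the bell handle (268,130). Descending.

>>> send_rows:
  rows:
    - [[-0.1,0,0,-4,3,5,0],[-0.1,0,0,-3,2,20,0],[0,0,0,0,0,20,0],[0,0,0,0,0,17,0],[0,0,0,0,0,0,0]]

```text
t: 2.5
position: [0.4296, -0.3757, 0.063]
orientation: [3.133, -0.008, 0.243]
ft_force: [-0.3, -0.1, 0.1]
gripper_width: 1.002
```

```bash
python3 d.py 0.4275 -0.371 0.057
```

```text
t 2.5 pos [ 0.4296 -0.3757  0.063 ] rpy [179.5  -0.5  13.9] w 1.002 F [-0.3 -0.1  0.1]
q [ 0.69  0.52 -0.11  1.94  0.08  0.67 -0.79]
total turn [ 0.5 -0.5 -0. ] shift [-1.  -5.2  5.9] | n 1 per [ 0.48 -0.47 -0.  ] [-1.  -5.2  5.9]
```

>>> send_rows:
  rows:
    - [[0.5,-0.5,0,-1,-4.5,6,0],[0,0,0,0,0,0,0]]

```text
t: 2.7
position: [0.4278, -0.3723, 0.058]
orientation: [3.141, 0.0, 0.243]
ft_force: [0.0, 0.2, 0.3]
gripper_width: 0.998
```

```bash
python3 d.py 0.4275 -0.371 0.057;python3 d.py 0.4275 -0.371 0.057
```

```text
t 2.7 pos [ 0.4278 -0.3723  0.058 ] rpy [180.    0.   13.9] w 0.998 F [0.  0.2 0.3]
q [ 0.69  0.53 -0.1   1.94  0.08  0.67 -0.8 ]
total turn [0. 0. 0.] shift [ 0.  -1.3  1. ] | n 1 per [0.03 0.01 0.  ] [ 0.  -1.3  1. ]
t 2.7 pos [ 0.4278 -0.3723  0.058 ] rpy [180.    0.   13.9] w 0.998 F [0.  0.2 0.3]
q [ 0.69  0.53 -0.1   1.94  0.08  0.67 -0.8 ]
total turn [0. 0. 0.] shift [ 0.  -1.3  1. ] | n 1 per [0.03 0.01 0.  ] [ 0.  -1.3  1. ]
```

>>> send_rows:
  rows:
    - [[0,0,0,0,0,0,0.4],[0,0,0,0,0,0,0.6],[0,0,0,0,0,0,0.8],[0,0,0,0,0,0,1],[0,0,0,0,0,0,1],[0,0,0,0,0,0,1],[0,0,0,0,0,0,1],[0,0,0,0,0,0,1]]

```text
t: 3.5
position: [0.4292, -0.3733, 0.0606]
orientation: [3.138, -0.003, 0.243]
ft_force: [-0.2, 0.2, -0.9]
gripper_width: 0.218
```

```bash
python3 d.py 0.4275 -0.371 0.157
```

```text
t 3.5 pos [ 0.4292 -0.3733  0.0606] rpy [ 1.798e+02 -1.000e-01  1.390e+01] w 0.218 F [-0.2  0.2 -0.9]
q [ 0.69  0.52 -0.1   1.94  0.08  0.68 -0.8 ]
total turn [ 0.2 -0.1 -0. ] shift [ -0.9  -2.3 -96.4] | n 4 per [ 0.06 -0.04 -0.  ] [ -0.2  -0.6 -24.1]
```

>>> send_rows:
  rows:
    - [[0,0,0,0,0,-10,1],[0,0,0,0,0,-20,1],[0,0,0,0,0,-25,1],[0,0,0,0,0,-25,1],[0,0,0,0,0,-20,1],[0,0,0,0,0,-10,1]]

```text
t: 4.1
position: [0.427, -0.3716, 0.1748]
orientation: [-3.141, 0.001, 0.243]
ft_force: [0.3, 0.1, -1.0]
gripper_width: 0.219
```

```bash
python3 d.py 0.615 -0.158 0.17
```

```text
t 4.1 pos [ 0.427  -0.3716  0.1748] rpy [-1.80e+02  1.00e-01  1.39e+01] w 0.219 F [ 0.3  0.1 -1. ]
q [ 0.7   0.37 -0.12  1.87  0.05  0.91 -0.77]
total turn [-0.   0.1 -0. ] shift [ 233.9 -162.     4.6] | n 10 per [-0.    0.01 -0.  ] [ 23.4 -16.2   0.5]
```

>>> send_rows:
  rows:
    - [[0,0,0,10,-7,0,1],[0,0,0,20,-14,0,1],[0,0,0,24,-16.5,0,1],[0,0,0,24,-16.5,0,1],[0,0,0,24,-16.5,0,1],[0,0,0,24,-16.5,0,1],[0,0,0,24,-16.5,0,1],[0,0,0,24,-16.5,0,1],[0,0,0,24,-16.5,0,1],[0,0,0,20,-14,0,1],[0,0,0,12,-8,0,1],[0,0,0,5,-4,0,1],[0,0,0,0,0,0,1],[0,0,0,0,0,0,1]]

```text
t: 5.5
position: [0.62, -0.1373, 0.1624]
orientation: [-3.13, 0.015, 0.246]
ft_force: [-0.2, -0.7, -1.3]
gripper_width: 0.222
```

```bash
python3 d.py 0.615 -0.158 0.12
```

```text
t 5.5 pos [ 0.62   -0.1373  0.1624] rpy [-179.3    0.8   14.1] w 0.222 F [-0.2 -0.7 -1.3]
q [ 0.26  0.5  -0.19  1.69  0.1   0.98 -1.29]
total turn [-0.7  0.8 -0. ] shift [-9.3 19.4 42.3] | n 2 per [-0.34  0.42 -0.  ] [-4.7  9.7 21.2]
```

>>> send_rows:
  rows:
    - [[-0.2,0.3,0,-4,8,0,1],[-0.2,0.3,0,-4,8,5,1],[0,0,0,-1,3,12,1],[0,0,0,0,0,12,1],[0,0,0,0,0,6,1],[0,0,0,0,0,0,1]]

```text
t: 6.1
position: [0.6117, -0.1661, 0.1236]
orientation: [-3.139, 0.007, 0.237]
ft_force: [0.2, 0.3, -1.8]
gripper_width: 0.221
```

```bash
python3 d.py 0.615 -0.158 0.113
```

```text
t 6.1 pos [ 0.6117 -0.1661  0.1236] rpy [-179.9    0.4   13.6] w 0.221 F [ 0.2  0.3 -1.8]
q [ 0.3   0.53 -0.18  1.74  0.12  0.89 -1.26]
total turn [-0.1  0.4 -0. ] shift [ 5.2 -7.1 10.6] | n 1 per [-0.13  0.37 -0.  ] [ 5.2 -7.1 10.6]
```

>>> send_rows:
  rows:
    - [[0,0.2,0,4,-5.5,2,1],[0,0,0,0,0,4,1],[0,0,0,0,0,3,1],[0,0,0,0,0,0,1]]

```text
t: 6.5
position: [0.6152, -0.1575, 0.1138]
orientation: [-3.139, 0.002, 0.239]
ft_force: [0.1, 0.2, -2.0]
gripper_width: 0.221
```

```bash
python3 d.py 0.615 -0.158 0.111
```

```text
t 6.5 pos [ 0.6152 -0.1575  0.1138] rpy [-1.798e+02  1.000e-01  1.370e+01] w 0.221 F [ 0.1  0.2 -2. ]
q [ 0.28  0.55 -0.18  1.74  0.12  0.87 -1.28]
total turn [-0.2  0.1 -0. ] shift [-0.3  0.4  2.8] | n 1 per [-0.17  0.12 -0.  ] [-0.3  0.4  2.8]
```

>>> send_rows:
  rows:
    - [[0,0,0,0,0,2,1],[0,0,0,0,0,1,1],[0,0,0,0,0,0.5,1],[0,0,0,0,0,0,1]]

```text
t: 6.9
position: [0.6158, -0.1574, 0.1109]
orientation: [-3.139, 0.001, 0.24]
ft_force: [0.2, -0.9, -2.0]
gripper_width: 0.218
```

```bash
python3 d.py 0.615 -0.158 0.111; python3 -c "
from h import *
cap('scene','scene2')
c=load('scene');cv2.imwrite('pics/s2c.png',cv2.resize(c['pixels'][60:220,110:260,::-1],(600,640))[:600])"
```

```text
t 6.9 pos [ 0.6158 -0.1574  0.1109] rpy [-179.9    0.    13.7] w 0.218 F [ 0.2 -0.9 -2. ]
q [ 0.28  0.55 -0.18  1.74  0.12  0.86 -1.28]
total turn [-0.1  0.  -0. ] shift [-0.9  0.3 -0.1] | n 1 per [-0.14  0.04 -0.  ] [-0.9  0.3 -0.1]
```

View pics/s2c.png

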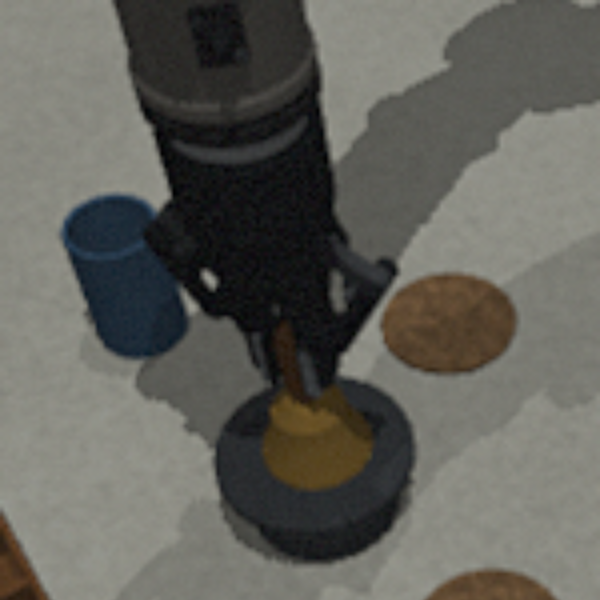

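The crop shows the bell (315,440), upright above the stand. The force is still −2 N, the bell's weight, so it isn't down yet. Lowering slowly.

>>> send_rows:
  rows:
    - [[0,0,0,-0.5,0,1,1],[0,0,0,0,0,1,1],[0,0,0,0,0,0,1]]

```text
t: 7.25
position: [0.6162, -0.1574, 0.1111]
orientation: [-3.14, -0.001, 0.24]
ft_force: [0.7, 0.7, -2.2]
gripper_width: 0.22
```

>>> send_rows:
  rows:
    - [[0,0,0,-1,0,2.5,1],[0,0,0,0,0,2,1]]

```text
t: 7.45
position: [0.6167, -0.1572, 0.1107]
orientation: [-3.141, -0.004, 0.24]
ft_force: [-8.6, 0.8, 18.0]
gripper_width: 0.221
```

Contact: +18 N upward. Backing off slightly and releasing.

>>> send_rows:
  rows:
    - [[0,0,0,0,0,-1,1],[0,0,0,0,0,0,0.7],[0,0,0,0,0,0,0.4],[0,0,0,0,0,0,0.2],[0,0,0,0,0,0,0.2],[0,0,0,0,0,0,0.2]]

```text
t: 8.05
position: [0.617, -0.1577, 0.1115]
orientation: [-3.141, -0.005, 0.239]
ft_force: [-0.1, 1.0, 0.4]
gripper_width: 0.804
```

```bash
python3 d.py 0.615 -0.158 0.2
```

```text
t 8.1 pos [ 0.617  -0.1577  0.1115] rpy [-180.    -0.3   13.7] w 0.804 F [-0.1  1.   0.4]
q [ 0.28  0.55 -0.18  1.75  0.12  0.85 -1.28]
total turn [-0.  -0.3  0. ] shift [ -1.5  -0.2 -88.5] | n 3 per [-0.  -0.1  0. ] [ -0.5  -0.1 -29.5]
```

>>> send_rows:
  rows:
    - [[0,0,0,0,0,-10,0],[0,0,0,0,0,-25,0],[0,0,0,0,0,-25,0],[0,0,0,0,0,-25,0],[0,0,0,0,0,-10,0]]

```text
t: 8.55
position: [0.6153, -0.1575, 0.2096]
orientation: [-3.139, -0.002, 0.24]
ft_force: [0.2, -0.8, 0.0]
gripper_width: 1.001
```

```bash
python3 d.py 0.573 -0.349 0.17 0
```

```text
t 8.6 pos [ 0.6153 -0.1575  0.2096] rpy [-1.799e+02 -1.000e-01  1.370e+01] w 1.001 F [ 0.2 -0.8  0. ]
q [ 0.29  0.44 -0.19  1.67  0.09  1.04 -1.25]
total turn [-0.1 -0.1 13.7] shift [-86.6 176.1  39.1] | n 7 per [-0.02 -0.01  1.96] [-12.4  25.2   5.6]
```

>>> send_rows:
  rows:
    - [[0,0,7,0,0,0,0],[0,0,6.7,0,0,0,0],[0,0,0,-5,20,0,0],[0,0,0,-6,28,6,0],[0,0,0,-6,28,6,0],[0,0,0,-6,28,6,0],[0,0,0,-6,28,6,0],[0,0,0,-6,25,6,0],[0,0,0,-4,15,3,0],[0,0,0,0,5,0,0],[0,0,0,0,0,0,0]]

```text
t: 9.65
position: [0.5752, -0.337, 0.1768]
orientation: [-3.137, -0.005, -0.004]
ft_force: [0.8, 0.4, -0.5]
gripper_width: 0.998
```

```bash
python3 d.py 0.573 -0.349 0.12 0; python3 -c "
from h import *
cap('top','top2')
Q=cloud(cap('scene','scene3')).reshape(-1,3);T=cloud(load('top')).reshape(-1,3)
for P in(T,Q):
  m=(np.hypot(P[:,0]-.616,P[:,1]+.158)<.04)&(P[:,2]>.12)&(P[:,2]<.155);q=P[m];print(len(q),q[:,2].max(),cv2.minEnclosingCircle(q[:,:2].astype(np.float32)))
  m=(np.hypot(P[:,0]-.616,P[:,1]+.158)<.04)&(P[:,2]>.056)&(P[:,2]<.07);q=P[m];print(len(q),cv2.minEnclosingCircle(q[:,:2].astype(np.float32)))
"
```

```text
t 9.7 pos [ 0.5752 -0.337   0.1768] rpy [-179.7   -0.3   -0.3] w 0.998 F [ 0.8  0.4 -0.5]
q [ 0.5   0.51 -0.09  1.62  0.05  1.   -1.17]
total turn [-0.3 -0.3 -0.3] shift [-2.5 12.3 56.7] | n 2 per [-0.13 -0.14 -0.13] [-1.2  6.1 28.4]
102 0.15143616689646328 ((0.6139439940452576, -0.1562538594007492), 0.010286197066307068)
183 ((0.6137018203735352, -0.1559804230928421), 0.031025821343064308)
124 0.15108345357393488 ((0.6152504682540894, -0.15610098838806152), 0.009948661550879478)
199 ((0.6161150932312012, -0.15474259853363037), 0.030531948432326317)
```

View pics/top2.png

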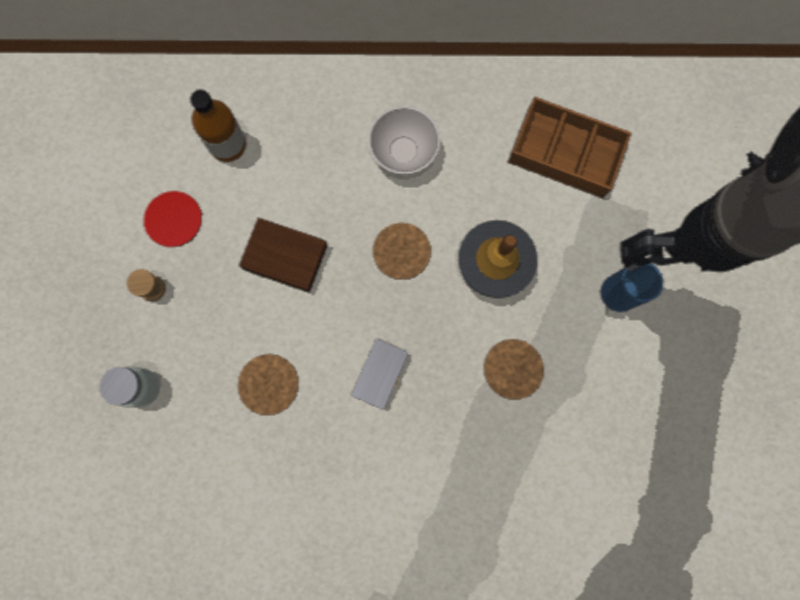

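The top view shows the bell upright at the centre of the stand (500,258), measured 2 mm off centre. The gripper is near the cup (632,285). Next the cup.

>>> send_rows:
  rows:
    - [[-0.2,0,0,-2,9,10,0],[0,0,0,0,2,20,0],[0,0,0,0,0,15,0],[0,0,0,0,0,5,0],[0,0,0,0,0,0,0]]

```text
t: 10.25
position: [0.5768, -0.3424, 0.1247]
orientation: [-3.139, -0.008, 0.005]
ft_force: [0.2, -0.8, -0.3]
gripper_width: 0.996
```

```bash
python3 d.py 0.573 -0.349 0.05 0
```

```text
t 10.2 pos [ 0.5768 -0.3424  0.1247] rpy [-179.9   -0.4    0.3] w 0.996 F [ 0.2 -0.8 -0.3]
q [ 0.51  0.57 -0.09  1.66  0.06  0.91 -1.17]
total turn [-0.1 -0.4  0.3] shift [-4.4  6.7 74.7] | n 3 per [-0.04 -0.15  0.1 ] [-1.5  2.2 24.9]
```

>>> send_rows:
  rows:
    - [[0,-0.4,0.3,-4,6.5,0,0],[0,0,0,0,0,0,0]]

```text
t: 10.45
position: [0.5729, -0.3493, 0.1252]
orientation: [-3.14, -0.0, 0.0]
ft_force: [-0.1, 0.1, -0.5]
gripper_width: 0.999
```

```bash
python3 d.py 0.573 -0.349 0.048 0
```

```text
t 10.4 pos [ 0.5729 -0.3493  0.1252] rpy [-179.9   -0.     0. ] w 0.999 F [-0.1  0.1 -0.5]
q [ 0.52  0.58 -0.09  1.65  0.06  0.92 -1.16]
total turn [-0.1 -0.   0. ] shift [ 0.  -0.2 77.2] | n 3 per [-0.03 -0.01  0.01] [ 0.  -0.1 25.7]
```

>>> send_rows:
  rows:
    - [[0,0,0,0,0,12,0],[0,0,0,0,0,20,0],[0,0,0,0,0,20,0],[0,0,0,0,0,15,0],[0,0,0,0,0,8,0],[0,0,0,0,0,0,0]]

```text
t: 11.05
position: [0.5746, -0.3506, 0.048]
orientation: [3.141, -0.005, -0.001]
ft_force: [0.7, 0.5, 0.1]
gripper_width: 1.002
```

```bash
python3 d.py 0.573 -0.349 0.045 0
```

```text
t 11.1 pos [ 0.5746 -0.3506  0.048 ] rpy [180.   -0.3  -0. ] w 1.002 F [0.7 0.5 0.1]
q [ 0.51  0.67 -0.08  1.69  0.07  0.78 -1.17]
total turn [ 0.  -0.3 -0. ] shift [-1.6 -1.6  3. ] | n 1 per [ 0.03 -0.29 -0.04] [-1.6 -1.6  3. ]
```

>>> send_rows:
  rows:
    - [[0,-0.3,0,-1.6,-1.6,3,0],[0,0,0,0,0,0,0.3],[0,0,0,0,0,0,0.5],[0,0,0,0,0,0,0.7],[0,0,0,0,0,0,0.7],[0,0,0,0,0,0,0.7]]

```text
t: 11.65
position: [0.5742, -0.3496, 0.0472]
orientation: [3.139, -0.003, -0.001]
ft_force: [-0.3, 0.3, -2.4]
gripper_width: 0.678
```

```bash
python3 d.py 0.573 -0.349 0.165 0
```

```text
t 11.7 pos [ 0.5742 -0.3496  0.0472] rpy [ 1.799e+02 -1.000e-01 -0.000e+00] w 0.678 F [-0.3  0.3 -2.4]
q [ 0.51  0.67 -0.08  1.69  0.07  0.78 -1.17]
total turn [ 0.1 -0.1 -0. ] shift [  -0.9   -0.4 -117.8] | n 4 per [ 0.03 -0.04 -0.01] [ -0.2  -0.1 -29.5]
```

>>> send_rows:
  rows:
    - [[0,0,0,0,0,-10,0.8],[0,0,0,0,0,-25,0.8],[0,0,0,0,0,-30,0.8],[0,0,0,0,0,-20,0.8],[0,0,0,-8,-12,0,0.8],[0,0,0,-14,-20,0,0.8],[0,0,0,-17,-25,0,0.8],[0,0,0,-17,-25,0,0.8],[0,0,0,-17,-25,0,0.8],[0,0,0,-17,-25,0,0.8],[0,0,0,-12,-15,0,0.8],[0,0,0,-4,-6,0,0.8],[0,0,0,0,0,0,0.8],[0,0,0,0,0,0,0.8]]

```text
t: 13.05
position: [0.4659, -0.193, 0.1433]
orientation: [3.135, -0.011, -0.002]
ft_force: [-0.7, -0.8, -2.2]
gripper_width: 0.676
```

```bash
python3 d.py 0.459 -0.1845 0.07 0
```

```text
t 13.1 pos [ 0.4659 -0.193   0.1433] rpy [ 1.796e+02 -6.000e-01 -1.000e-01] w 0.676 F [-0.7 -0.8 -2.2]
q [ 0.38  0.31 -0.13  2.04  0.06  0.78 -1.36]
total turn [ 0.4 -0.6 -0.1] shift [-7.7 -9.  73.1] | n 3 per [ 0.13 -0.2  -0.05] [-2.6 -3.  24.4]
```

>>> send_rows:
  rows:
    - [[0.3,-0.5,0,-5,-8,10,0.8],[0,0,0,-1,0,20,0.8],[0,0,0,0,0,20,0.8],[0,0,0,0,0,15,0.8],[0,0,0,0,0,5,0.8],[0,0,0,0,0,0,0.8]]

```text
t: 13.65
position: [0.4624, -0.1874, 0.0687]
orientation: [3.141, -0.002, -0.008]
ft_force: [0.8, 0.5, -1.3]
gripper_width: 0.678
```

```bash
python3 d.py 0.46 -0.1845 0.055 0
```

```text
t 13.7 pos [ 0.4624 -0.1874  0.0687] rpy [ 1.799e+02 -1.000e-01 -4.000e-01] w 0.678 F [ 0.8  0.5 -1.3]
q [ 0.36  0.42 -0.12  2.1   0.09  0.62 -1.4 ]
total turn [ 0.1 -0.1 -0.4] shift [-2.4 -2.8 13.7] | n 1 per [ 0.06 -0.12 -0.44] [-2.4 -2.8 13.7]
```

>>> send_rows:
  rows:
    - [[0,0,0,-2.4,-2.8,4,0.8],[0,0,0,0,0,6,0.8],[0,0,0,0,0,3,0.8],[0,0,0,0,0,0,0.8]]

```text
t: 14.05
position: [0.461, -0.1848, 0.0558]
orientation: [3.14, -0.004, -0.008]
ft_force: [-0.3, 0.3, -1.9]
gripper_width: 0.682
```

```bash
python3 d.py 0.46 -0.1845 0.0515 0
```

```text
t 14.1 pos [ 0.461  -0.1848  0.0558] rpy [179.9  -0.2  -0.5] w 0.682 F [-0.3  0.3 -1.9]
q [ 0.35  0.44 -0.12  2.11  0.09  0.59 -1.41]
total turn [ 0.1 -0.2 -0.5] shift [-1.1 -0.3  4.3] | n 1 per [ 0.09 -0.24 -0.48] [-1.1 -0.3  4.3]
```

>>> send_rows:
  rows:
    - [[0,-0.2,0,-1,0,2.5,0.8],[0,0,0,0,0,2,0.8],[0,0,0,0,0,1.5,0.8]]

```text
t: 14.35
position: [0.461, -0.1852, 0.0512]
orientation: [3.139, -0.002, -0.009]
ft_force: [-7.4, 2.1, 29.4]
gripper_width: 0.68
```

Contact. Releasing. The jaws open with the fingers clear of the stand.

>>> send_rows:
  rows:
    - [[0,0,0,0,0,-1.5,0.8],[0,0,0,0,0,0,0.5],[0,0,0,0,0,0,0.2],[0,0,0,0,0,0,0],[0,0,0,0,0,0,0],[0,0,0,0,0,0,0]]

```text
t: 14.95
position: [0.4622, -0.1856, 0.0535]
orientation: [3.138, -0.005, -0.009]
ft_force: [-0.1, 0.2, -0.4]
gripper_width: 1.0
```

>>> send_rows:
  rows:
    - [[0,0,0,0,0,-10,0],[0,0,0,0,0,-25,0],[0,0,0,0,0,-30,0],[0,0,0,0,0,-30,0],[0,0,0,0,0,-15,0],[0,0,0,0,0,0,0]]

```text
t: 15.55
position: [0.4612, -0.1849, 0.1701]
orientation: [3.139, -0.004, -0.008]
ft_force: [0.1, -0.3, 0.2]
gripper_width: 0.996
```

```bash
python3 d.py 0.449 0.0137 0.12 156.8
```

```text
t 15.6 pos [ 0.4612 -0.1849  0.1701] rpy [179.8  -0.2  -0.5] w 0.996 F [ 0.1 -0.3  0.2]
q [ 0.37  0.26 -0.14  2.03  0.05  0.84 -1.37]
total turn [ 4.000e-01  1.000e-01 -1.573e+02] shift [ -14.1 -198.6   49.5] | n 27 per [ 0.01  0.01 -5.83] [-0.5 -7.4  1.8]
```

>>> send_rows:
  rows:
    - [[0,0,0,0,-15,0,0],[0,0,0,-2,-30,0,0],[0,0,0,-3,-40,0,0],[0,0,0,-3,-40,0,0],[0,0,0,-3,-40,0,0],[0,0,0,-3,-40,0,0],[0,0,0,-3,-40,0,0],[0,0,0,-3,-40,0,0],[0,0,0,-3,-40,0,0],[0,0,0,-3,-40,0,0],[0,0,0,-3,-40,0,0],[0,0,0,-2,-40,0,0],[0,0,0,0,-30,0,0],[0,0,0,0,-20,0,0],[0,0,0,0,-10,0,0],[0,0,0,0,0,0,0]]

```text
t: 17.15
position: [0.4289, 0.3367, 0.159]
orientation: [3.135, 0.005, -0.013]
ft_force: [0.3, 0.3, -0.5]
gripper_width: 0.998
```

>>> send_rows:
  rows:
    - [[0,0,-6,0,0,0,0],[0,0,-8,0,0,0,0],[0,0,-8,0,0,0,0],[0,0,-8,0,0,0,0],[0,0,-8,0,0,0,0],[0,0,-8,0,0,0,0],[0,0,-8,0,0,0,0],[0,0,-8,0,0,0,0],[0,0,-8,0,0,0,0],[0,0,-8,0,0,0,0],[0,0,-6,0,0,0,0],[0,0,0,0,0,0,0]]

```text
t: 18.35
position: [0.4314, 0.3115, 0.1534]
orientation: [-3.133, 0.028, 1.493]
ft_force: [0.3, 0.5, -0.0]
gripper_width: 1.002
```

```bash
python3 d.py 0.430 0.366 0.13 90
cat > see.py <<'E'
import sys; from h import *
n=sys.argv[1]
a=cap('top','t'+n)['pixels'];b=cap('scene','s'+n)['pixels']
cv2.imwrite(f'pics/b{n}.png',cv2.resize(np.vstack([a,b])[:,:,::-1],(400,600),interpolation=cv2.INTER_AREA))
E
python3 see.py 4; cp m.py m2.py; python3 m.py | egrep '^(cup|jar|spool|tin|riser)'
python3 - <<'E'
from h import *
for n in('top','scene'):
  P=cloud(load(n)).reshape(-1,3)
  m=(np.hypot(P[:,0]-.46,P[:,1]+.185)<.05)&(P[:,2]>.08)&(P[:,2]<.11);q=P[m];print(len(q),q[:,2].max(),cv2.minEnclosingCircle(q[:,:2].astype(np.float32)))
E
```

```text
t 18.4 pos [0.4314 0.3115 0.1534] rpy [-179.5    1.6   85.5] w 1.002 F [ 0.3  0.5 -0. ]
q [-0.18  0.44 -0.72  1.92  0.37  0.95 -1.16]
total turn [-0.5  1.6 -4.5] shift [54.9 -5.5 21.9] | n 2 per [-0.27  0.79 -2.24] [27.4 -2.8 11. ]
cup T ztop 0.005 mean [ 0.5825 -0.3617] circ 0.5793 -0.3602 r0.0849 rect [ 582.  -359.9] [159.4 168. ] 16.9 247
cup S ztop 0.005 mean [ 0.5795 -0.359 ] circ 0.5773 -0.3607 r0.0846 rect [ 577.1 -360.9] [156.5 156. ] 82.9 106
tin T ztop 0.033 mean [0.4486 0.0142] circ 0.4496 0.0146 r0.0505 rect [448.8  14.1] [51.9 89.8] 66.5 904
tin S ztop 0.032 mean [0.4513 0.0142] circ 0.4496 0.0128 r0.0504 rect [450.   13.7] [53.1 90.4] 67.6 636
jar T ztop 0.348 mean [0.4678 0.3041] circ 0.4678 0.3072 r0.0092 rect [469.  306.7] [18.2  2.9] 70.2 41
jar S ztop 0.417 mean [0.4696 0.3061] circ 0.4674 0.3076 r0.0103 rect [471.2 306.2] [20.4  9.3] 70.6 199
spool T ztop 0.052 mean [0.577  0.3579] circ 0.5774 0.3587 r0.0203 rect [577.7 357.6] [39.5 37.9] 5.2 251
spool S ztop 0.250 mean [0.5025 0.3175] circ 0.5017 0.3163 r0.0046 rect [503.4 317.1] [4.1 9. ] 24.2 44
riser T ztop 0.033 mean [0.6265 0.1596] circ 0.6263 0.1602 r0.0658 rect [627.2 159.5] [110.5  80.3] 70.9 1541
riser S ztop 0.033 mean [0.6302 0.1606] circ 0.6280 0.1591 r0.0666 rect [628.2 158.6] [110.9  80.2] 70.8 1910
236 0.09909312003740799 ((0.46058589220046997, -0.18515300750732422), 0.029669994488358498)
281 0.09779381271797642 ((0.4617358148097992, -0.18611572682857513), 0.030506473034620285)
```

View pics/t4.png

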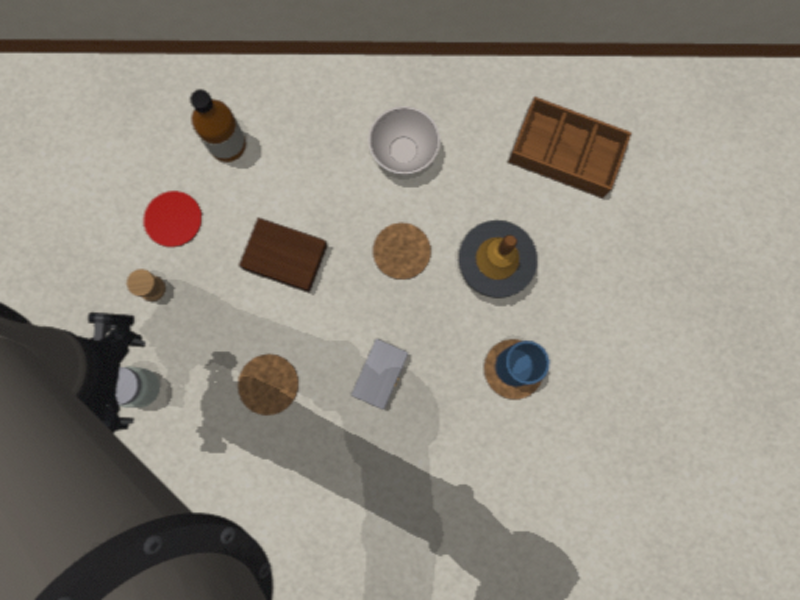

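The top view shows the cup on its coaster (518,366), about 2 mm off centre, and the bell still fine. The gripper is near the jar (125,386).

>>> send_rows:
  rows:
    - [[-0.5,1.5,-4.5,0,0,0,0],[0,0,0,15,-3,0,0],[0,0,0,22,-3,0,0],[0,0,0,13,0,0,0],[0,0,0,0,0,0,0],[0,0,0,0,0,0,0]]

```text
t: 19.05
position: [0.4256, 0.3636, 0.1533]
orientation: [-3.142, 0.003, 1.553]
ft_force: [-1.0, -1.1, -0.1]
gripper_width: 1.0
```

```bash
python3 d.py 0.430 0.366 0.12 90
```

```text
t 19.1 pos [0.4256 0.3636 0.1533] rpy [-180.     0.2   89. ] w 1.000 F [-1.  -1.1 -0.1]
q [-0.25  0.48 -0.73  1.87  0.39  0.94 -1.18]
total turn [-0.   0.2 -1. ] shift [ 2.6  4.3 33.3] | n 2 per [-0.    0.08 -0.5 ] [ 1.3  2.2 16.6]
```

>>> send_rows:
  rows:
    - [[0,0,-1,2.5,4,10,0],[0,0,0,0,0,12,0],[0,0,0,0,0,5,0],[0,0,0,0,0,0,0]]

```text
t: 19.45
position: [0.4304, 0.3638, 0.123]
orientation: [-3.141, 0.005, 1.569]
ft_force: [-0.3, 0.9, -0.1]
gripper_width: 0.998
```

```bash
python3 d.py 0.430 0.366 0.03 90
```

```text
t 19.4 pos [0.4304 0.3638 0.123 ] rpy [-180.     0.3   89.9] w 0.998 F [-0.3  0.9 -0.1]
q [-0.27  0.52 -0.71  1.88  0.43  0.9  -1.19]
total turn [-0.   0.3 -0.1] shift [ 2.7 -0.4 92.9] | n 4 per [-0.01  0.08 -0.02] [ 0.7 -0.1 23.2]
```

>>> send_rows:
  rows:
    - [[0,0.3,0,2.5,0,10,0],[0,0,0,0,0,20,0],[0,0,0,0,0,22,0],[0,0,0,0,0,22,0],[0,0,0,0,0,12,0],[0,0,0,0,0,3,0],[0,0,0,0,0,0,0]]

```text
t: 20.15
position: [0.4311, 0.3662, 0.029]
orientation: [-3.141, -0.002, 1.567]
ft_force: [0.1, 0.1, 0.6]
gripper_width: 1.001
```

```bash
python3 d.py 0.430 0.366 0.03 90
```

```text
t 20.1 pos [0.4311 0.3662 0.029 ] rpy [-1.80e+02 -1.00e-01  8.98e+01] w 1.001 F [0.1 0.1 0.6]
q [-0.34  0.65 -0.62  1.93  0.56  0.73 -1.29]
total turn [-0.  -0.1 -0.2] shift [-0.2 -1.1 -1. ] | n 1 per [-0.02 -0.1  -0.22] [-0.2 -1.1 -1. ]
```

>>> send_rows:
  rows:
    - [[0,0,0,0,-1,0,0.2],[0,0,0,0,0,0,0.4],[0,0,0,0,0,0,0.6],[0,0,0,0,0,0,0.8],[0,0,0,0,0,0,0.8],[0,0,0,0,0,0,0.8]]

```text
t: 20.75
position: [0.4313, 0.3674, 0.0319]
orientation: [3.138, -0.005, 1.567]
ft_force: [-0.7, 0.6, -2.2]
gripper_width: 0.655
```

```bash
python3 d.py 0.430 0.366 0.14 90
```

```text
t 20.8 pos [0.4313 0.3674 0.0319] rpy [179.8  -0.3  89.8] w 0.655 F [-0.7  0.6 -2.2]
q [-0.34  0.65 -0.63  1.93  0.56  0.73 -1.29]
total turn [ 0.2 -0.3 -0.2] shift [  -0.8   -0.9 -108.1] | n 4 per [ 0.05 -0.07 -0.06] [ -0.2  -0.2 -27. ]
```

>>> send_rows:
  rows:
    - [[0,0,0,0,0,-10,0.8],[0,0,0,0,0,-25,0.8],[0,0,0,0,0,-30,0.8],[0,0,0,0,0,-25,0.8],[0,0,0,-8,4,-5,0.8],[0,0,0,-18,10,0,0.8],[0,0,0,-28,15,0,0.8],[0,0,0,-30,16,0,0.8],[0,0,0,-30,16,0,0.8],[0,0,0,-30,16,0,0.8],[0,0,0,-30,16,0,0.8],[0,0,0,-30,16,0,0.8],[0,0,0,-30,16,0,0.8],[0,0,0,-30,16,0,0.8],[0,0,0,-30,16,0,0.8],[0,0,0,-25,14,0,0.8],[0,0,0,-15,8,0,0.8],[0,0,0,-6,3,0,0.8],[0,0,0,0,0,0,0.8],[0,0,0,0,0,0,0.8]]

```text
t: 22.75
position: [0.6124, -0.001, 0.1214]
orientation: [-3.131, 0.003, 1.564]
ft_force: [-0.2, 0.2, -1.2]
gripper_width: 0.656
```

```bash
python3 d.py 0.640 -0.018 0.1 90
```

```text
t 22.8 pos [ 0.6124 -0.001   0.1214] rpy [-179.4    0.2   89.6] w 0.656 F [-0.2  0.2 -1.2]
q [ 0.37  0.58 -0.64  1.76  0.42  0.95 -0.45]
total turn [-0.6  0.2 -0.4] shift [-16.7  27.9  21.2] | n 2 per [-0.3   0.08 -0.2 ] [-8.4 14.  10.6]
```

>>> send_rows:
  rows:
    - [[-0.5,0.2,-0.4,-8,13,0,0.8],[0,0,0,-8,13,0,0.8],[0,0,0,0,0,0,0.8],[0,0,0,0,0,0,0.8]]

```text
t: 23.15
position: [0.6392, -0.0136, 0.1214]
orientation: [-3.141, -0.002, 1.579]
ft_force: [-0.9, -0.7, -2.4]
gripper_width: 0.654
```

```bash
python3 d.py 0.640 -0.018 0.045 90
```

```text
t 23.1 pos [ 0.6392 -0.0136  0.1214] rpy [-1.80e+02 -1.00e-01  9.05e+01] w 0.654 F [-0.9 -0.7 -2.4]
q [ 0.38  0.62 -0.64  1.71  0.43  0.96 -0.41]
total turn [-0.  -0.1  0.5] shift [-4.6  0.8 76.4] | n 3 per [-0.01 -0.05  0.16] [-1.5  0.3 25.5]
```

>>> send_rows:
  rows:
    - [[0,0,0.4,-4,1,8,0.8],[0,0,0,0,0,18,0.8],[0,0,0,0,0,20,0.8],[0,0,0,0,0,15,0.8],[0,0,0,0,0,6,0.8],[0,0,0,0,0,0,0.8]]

```text
t: 23.75
position: [0.6388, -0.0156, 0.0508]
orientation: [-3.141, -0.003, 1.575]
ft_force: [-0.2, -0.2, -1.9]
gripper_width: 0.657
```

```bash
python3 d.py 0.640 -0.018 0.039 90
```

```text
t 23.8 pos [ 0.6388 -0.0156  0.0508] rpy [-180.    -0.2   90.2] w 0.657 F [-0.2 -0.2 -1.9]
q [ 0.35  0.7  -0.59  1.74  0.49  0.85 -0.46]
total turn [-0.  -0.2  0.2] shift [-2.5  1.2 11.8] | n 1 per [-0.04 -0.16  0.23] [-2.5  1.2 11.8]
```

>>> send_rows:
  rows:
    - [[0,-0.2,0,-2.5,1,5,0.8],[0,0,0,0,0,5,0.8],[0,0,0,0,0,1.5,0.8],[0,0,0,0,0,0,0.8]]

```text
t: 24.15
position: [0.6412, -0.018, 0.0401]
orientation: [3.139, 0.001, 1.575]
ft_force: [-0.3, 0.5, -1.9]
gripper_width: 0.654
```

>>> send_rows:
  rows:
    - [[0,0,0,0,0,2.5,0.8],[0,0,0,0,0,2,0.8]]

```text
t: 24.35
position: [0.6419, -0.018, 0.0362]
orientation: [3.138, 0.001, 1.575]
ft_force: [-0.1, -0.5, -2.4]
gripper_width: 0.655
```

>>> send_rows:
  rows:
    - [[0,0,0,0,-1.5,2,0.8],[0,0,0,0,0,1.5,0.8]]

```text
t: 24.55
position: [0.642, -0.0181, 0.0358]
orientation: [3.135, 0.002, 1.574]
ft_force: [-8.4, -0.3, 13.4]
gripper_width: 0.658
```

Contact (+13 N). Releasing and rising.

>>> send_rows:
  rows:
    - [[0,0,0,0,0,-0.5,0.8],[0,0,0,0,0,0,0.5],[0,0,0,0,0,0,0.2],[0,0,0,0,0,0,0],[0,0,0,0,0,0,0],[0,0,0,0,0,0,0],[0,0,0,0,0,-10,0],[0,0,0,0,0,-25,0],[0,0,0,0,0,-30,0],[0,0,0,0,0,-30,0],[0,0,0,0,0,-20,0],[0,0,0,0,0,0,0]]

```text
t: 25.75
position: [0.6418, -0.0169, 0.159]
orientation: [3.133, 0.001, 1.575]
ft_force: [0.3, -0.3, -0.6]
gripper_width: 0.998
```

```bash
python3 d.py 0.449 0.0137 0.16 90
```

```text
t 25.8 pos [ 0.6418 -0.0169  0.159 ] rpy [1.795e+02 1.000e-01 9.020e+01] w 0.998 F [ 0.3 -0.3 -0.6]
q [ 0.39  0.57 -0.65  1.68  0.4   1.02 -0.39]
total turn [0.5 0.1 0.2] shift [  31.5 -192.7   -2.7] | n 7 per [0.07 0.01 0.03] [  4.5 -27.5  -0.4]
```

>>> send_rows:
  rows:
    - [[0.5,0,0,2,-12,0,0],[0,0,0,4,-24,0,0],[0,0,0,5,-30,0,0],[0,0,0,5,-30,0,0],[0,0,0,5,-30,0,0],[0,0,0,5,-30,0,0],[0,0,0,4,-20,0,0],[0,0,0,2,-8,0,0],[0,0,0,0,0,0,0],[0,0,-7,0,0,0,0],[0,0,-7,0,0,0,0],[0,0,-7,0,0,0,0],[0,0,-7,0,0,0,0],[0,0,-7,0,0,0,0]]

```text
t: 27.15
position: [0.4427, 0.014, 0.1507]
orientation: [-3.127, -0.009, 2.206]
ft_force: [-0.7, -0.4, 0.3]
gripper_width: 1.0
```

```bash
python3 d.py 0.449 0.0137 0.12 156.8; python3 see.py 5;  python3 - <<'E'
from h import *
for n in('top','scene'):
  P=cloud(load(n)).reshape(-1,3)
  m=(np.hypot(P[:,0]-.64,P[:,1]+.018)<.05)&(P[:,2]>.075)&(P[:,2]<.11);q=P[m];print(len(q),q[:,2].max(),cv2.minEnclosingCircle(q[:,:2].astype(np.float32)))
E
```

```text
t 27.1 pos [0.4427 0.014  0.1507] rpy [-179.2   -0.5  126.4] w 1.000 F [-0.7 -0.4  0.3]
q [ 0.6   0.33 -0.89  2.11  0.34  0.86  0.14]
total turn [ -0.7  -0.7 -30.4] shift [-4.2  5.3 30.6] | n 6 per [-0.11 -0.12 -5.07] [-0.7  0.9  5.1]
431 0.0895255976431034 ((0.6414506435394287, -0.018838129937648773), 0.02607078105211258)
452 0.08888794016957768 ((0.64244544506073, -0.01972196437418461), 0.026046156883239746)
```

View pics/s5.png

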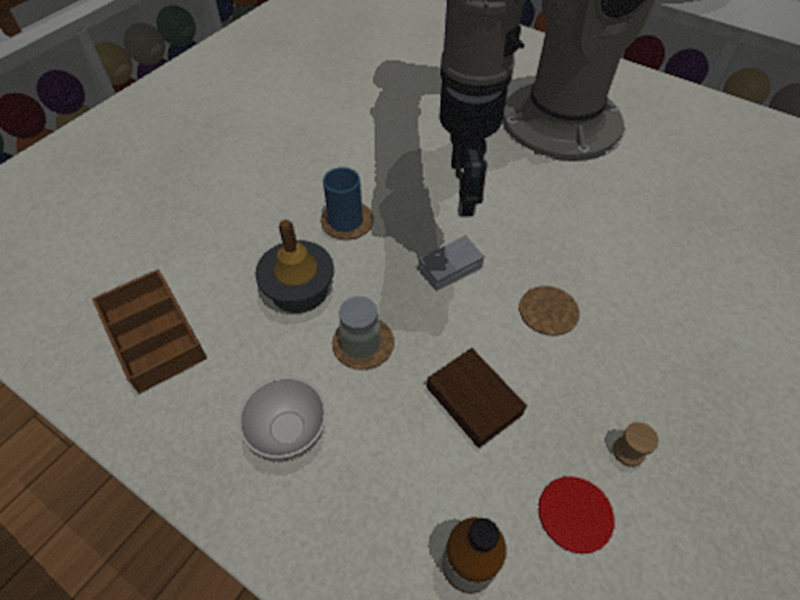

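The scene view shows the jar upright on the middle coaster (360,330), about 3 mm off centre, and the cup and bell in place. The gripper is above the tin (455,260). Turning on.

>>> send_rows:
  rows:
    - [[-0.5,-0.5,-7,0,0,0,0],[0,0,-8,0,0,0,0],[0,0,-8,0,0,0,0],[0,0,-5,0,0,0,0],[0,0,0,0,0,0,0],[0,0,0,0,0,0,0]]

```text
t: 27.85
position: [0.4459, 0.0137, 0.1499]
orientation: [-3.141, -0.004, 2.683]
ft_force: [-0.3, -0.1, -0.2]
gripper_width: 1.0
```

```bash
python3 d.py 0.4493 0.0138 0.08 156.9
```

```text
t 27.9 pos [0.4459 0.0137 0.1499] rpy [-180.    -0.3  153.7] w 1.000 F [-0.3 -0.1 -0.2]
q [ 0.68  0.37 -0.99  2.11  0.4   0.87  0.56]
total turn [-0.  -0.3 -3.2] shift [-3.3  1.6 69.9] | n 3 per [-0.   -0.09 -1.06] [-1.1  0.5 23.3]
```

>>> send_rows:
  rows:
    - [[0,-0.3,-3.2,-3,1.5,10,0],[0,0,0,0,0,20,0],[0,0,0,0,0,20,0],[0,0,0,0,0,12,0],[0,0,0,0,0,5,0],[0,0,0,0,0,0,0]]

```text
t: 28.45
position: [0.4519, 0.0135, 0.0812]
orientation: [3.141, 0.004, 2.721]
ft_force: [-0.0, -1.0, 0.3]
gripper_width: 1.003
```

```bash
python3 d.py 0.4493 0.0138 0.003 157
```

```text
t 28.4 pos [0.4519 0.0135 0.0812] rpy [180.    0.2 155.9] w 1.003 F [-0.  -1.   0.3]
q [ 0.57  0.49 -0.89  2.16  0.57  0.75  0.45]
total turn [ 0.   0.2 -1.1] shift [ 2.8 -0.8 78.2] | n 3 per [ 0.01  0.07 -0.37] [ 0.9 -0.3 26.1]
```

>>> send_rows:
  rows:
    - [[0,0,-1,2.5,-1,8,0],[0,0,0,0,0,18,0],[0,0,0,0,0,20,0],[0,0,0,0,0,12,0],[0,0,0,0,0,4,0],[0,0,0,0,0,0,0]]

```text
t: 29.05
position: [0.4518, 0.0136, 0.019]
orientation: [3.139, 0.01, 2.739]
ft_force: [0.3, -0.3, 0.1]
gripper_width: 0.999
```

```bash
python3 d.py 0.4493 0.0138 0.003 157
```

```text
t 29.1 pos [0.4518 0.0136 0.019 ] rpy [179.9   0.5 156.9] w 0.999 F [ 0.3 -0.3  0.1]
q [ 0.47  0.58 -0.78  2.19  0.73  0.63  0.33]
total turn [ 0.1  0.5 -0.1] shift [ 2.6 -0.8 16. ] | n 1 per [ 0.14  0.55 -0.07] [ 2.6 -0.8 16. ]
```

>>> send_rows:
  rows:
    - [[0,0.5,0,2.5,-1,6,0],[0,0,0,0,0,6,0],[0,0,0,0,0,3,0],[0,0,0,0,0,0,0]]

```text
t: 29.45
position: [0.4503, 0.0136, 0.0044]
orientation: [3.138, 0.003, 2.738]
ft_force: [-0.1, -0.1, 0.7]
gripper_width: 1.003
```

```bash
python3 d.py 0.4493 0.0138 0.004 157
```

```text
t 29.4 pos [0.4503 0.0136 0.0044] rpy [179.8   0.2 156.9] w 1.003 F [-0.1 -0.1  0.7]
q [ 0.45  0.61 -0.75  2.2   0.76  0.6   0.31]
total turn [ 0.2  0.2 -0.1] shift [ 1.  -0.2  0.4] | n 1 per [ 0.21  0.17 -0.1 ] [ 1.  -0.2  0.4]
```

>>> send_rows:
  rows:
    - [[0.2,0.2,0,1,0,1,0.2],[0,0,0,0,0,1,0.4],[0,0,0,0,0,1,0.6],[0,0,0,0,0,1,0.8],[0,0,0,0,0,0,0.8],[0,0,0,0,0,0,0.8]]

```text
t: 30.05
position: [0.4498, 0.0141, 0.0027]
orientation: [-3.139, 0.002, 2.738]
ft_force: [-0.5, 0.7, -0.5]
gripper_width: 0.6
```

```bash
python3 d.py 0.4493 0.0138 0.11 157
```

```text
t 30.1 pos [0.4498 0.0141 0.0027] rpy [-1.799e+02  1.000e-01  1.569e+02] w 0.600 F [-0.5  0.7 -0.5]
q [ 0.44  0.61 -0.75  2.2   0.76  0.61  0.3 ]
total turn [-0.1  0.1 -0.1] shift [   0.2   -0.7 -107.3] | n 4 per [-0.03  0.03 -0.03] [  0.   -0.2 -26.8]
```

>>> send_rows:
  rows:
    - [[0,0,0,0,0,-8,0.8],[0,0,0,0,0,-20,0.8],[0,0,0,0,0,-30,0.8],[0,0,0,0,0,-30,0.8],[0,0,0,0,0,-15,0.8],[0,0,5,0,0,0,0.8],[0,0,7,0,0,0,0.8],[0,0,7,0,0,0,0.8],[0,0,7,0,0,0,0.8],[0,0,7,0,0,0,0.8],[0,0,7,0,0,0,0.8],[0,0,7,0,0,0,0.8],[0,0,7,0,0,0,0.8],[0,0,7,0,0,0,0.8],[0,0,7,0,0,0,0.8],[0,0,7,0,0,0,0.8],[0,0,5,0,0,0,0.8],[0,0,3,0,0,0,0.8],[0,0,0,0,0,0,0.8]]

```text
t: 31.95
position: [0.4462, 0.016, 0.1153]
orientation: [-3.139, -0.0, 1.233]
ft_force: [-0.1, 0.1, -0.3]
gripper_width: 0.598
```

```bash
python3 d.py 0.6275 0.159 0.12 70.8
```

```text
t 31.9 pos [0.4462 0.016  0.1153] rpy [-179.8   -0.    70.6] w 0.598 F [-0.1  0.1 -0.3]
q [ 0.36  0.33 -0.61  2.16  0.28  0.73 -0.78]
total turn [-0.2 -0.  -0.2] shift [195.  123.7  -5. ] | n 8 per [-0.02 -0.   -0.02] [24.4 15.5 -0.6]
```

>>> send_rows:
  rows:
    - [[0,0,0,10,6,0,0.8],[0,0,0,20,13,0,0.8],[0,0,0,26,16.5,0,0.8],[0,0,0,26,16.5,0,0.8],[0,0,0,26,16.5,0,0.8],[0,0,0,26,16.5,0,0.8],[0,0,0,26,16.5,0,0.8],[0,0,0,16,11,0,0.8],[0,0,0,8,5,0,0.8],[0,0,0,0,0,0,0.8],[0,0,0,0,0,0,0.8]]

```text
t: 33.05
position: [0.626, 0.1617, 0.1136]
orientation: [-3.135, -0.003, 1.245]
ft_force: [-0.5, -0.1, -0.9]
gripper_width: 0.6
```

```bash
python3 d.py 0.6275 0.159 0.05 70.8
```

```text
t 33.0 pos [0.626  0.1617 0.1136] rpy [-179.6   -0.2   71.3] w 0.600 F [-0.5 -0.1 -0.9]
q [ 0.05  0.62 -0.56  1.69  0.38  0.94 -0.98]
total turn [-0.4 -0.2  0.5] shift [-2.3  2.7 63.6] | n 3 per [-0.12 -0.06  0.17] [-0.8  0.9 21.2]
```

>>> send_rows:
  rows:
    - [[-0.3,-0.2,0.4,-2,2.5,8,0.8],[0,0,0,0,0,18,0.8],[0,0,0,0,0,18,0.8],[0,0,0,0,0,12,0.8],[0,0,0,0,0,5,0.8],[0,0,0,0,0,0,0.8]]

```text
t: 33.65
position: [0.625, 0.1526, 0.0493]
orientation: [-3.142, 0.006, 1.233]
ft_force: [0.6, -0.3, -0.5]
gripper_width: 0.596
```

```bash
python3 d.py 0.6275 0.159 0.036 70.8
```

```text
t 33.6 pos [0.625  0.1526 0.0493] rpy [-180.     0.3   70.6] w 0.596 F [ 0.6 -0.3 -0.5]
q [ 0.03  0.69 -0.51  1.73  0.44  0.84 -1.03]
total turn [-0.   0.3 -0.2] shift [ 7.   0.2 13.3] | n 1 per [-0.01  0.32 -0.15] [ 7.   0.2 13.3]
```

>>> send_rows:
  rows:
    - [[0,0.3,0,6.5,0,2,0.8],[0,0,0,0,0,6,0.8],[0,0,0,0,0,3,0.8],[0,0,0,0,0,0,0.8]]

```text
t: 34.05
position: [0.6285, 0.1597, 0.0393]
orientation: [3.139, -0.002, 1.233]
ft_force: [0.2, -0.4, -0.5]
gripper_width: 0.6
```

```bash
python3 d.py 0.6275 0.159 0.033 70.8
```

```text
t 34.0 pos [0.6285 0.1597 0.0393] rpy [ 1.799e+02 -1.000e-01  7.060e+01] w 0.600 F [ 0.2 -0.4 -0.5]
q [ 0.02  0.71 -0.51  1.73  0.45  0.82 -1.04]
total turn [ 0.1 -0.1 -0.2] shift [-1.  -0.8  6.3] | n 1 per [ 0.13 -0.11 -0.17] [-1.  -0.8  6.3]
```

>>> send_rows:
  rows:
    - [[0.2,0,0,-1,-1,3,0.8],[0,0,0,0,0,2.5,0.8],[0,0,0,0,0,2,0.8]]

```text
t: 34.35
position: [0.6278, 0.1593, 0.0323]
orientation: [-3.141, -0.003, 1.233]
ft_force: [-9.6, -2.3, 18.4]
gripper_width: 0.601
```

>>> send_rows:
  rows:
    - [[0,0,0,0,0,-1,0.8],[0,0,0,0,0,0,0.6],[0,0,0,0,0,0,0.4],[0,0,0,0,0,0,0.2],[0,0,0,0,0,0,0],[0,0,0,0,0,0,0],[0,0,0,0,0,-10,0],[0,0,0,0,0,-25,0],[0,0,0,0,0,-30,0],[0,0,0,0,0,-20,0],[0,0,0,0,0,0,0]]

```text
t: 35.45
position: [0.6279, 0.1595, 0.1235]
orientation: [-3.141, -0.003, 1.233]
ft_force: [0.3, -0.2, 0.6]
gripper_width: 1.001
```

```bash
python3 d.py 0.578 0.358 0.12 70.8
```

```text
t 35.5 pos [0.6279 0.1595 0.1235] rpy [-180.    -0.2   70.7] w 1.001 F [ 0.3 -0.2  0.6]
q [ 0.05  0.61 -0.56  1.69  0.38  0.95 -0.98]
total turn [-0.  -0.2 -0.1] shift [ 170.7 -112.8    4. ] | n 7 per [-0.   -0.03 -0.02] [ 24.4 -16.1   0.6]
```

>>> send_rows:
  rows:
    - [[0,0,0,10,-6,0,0],[0,0,0,20,-13,0,0],[0,0,0,26,-17,0,0],[0,0,0,26,-17,0,0],[0,0,0,26,-17,0,0],[0,0,0,26,-17,0,0],[0,0,0,18,-12,0,0],[0,0,0,8,-5,0,0],[0,0,0,0,0,0,0],[0,0,0,0,0,0,0]]

```text
t: 36.45
position: [0.5745, 0.3545, 0.1155]
orientation: [-3.133, 0.004, 1.235]
ft_force: [-0.0, -0.5, -0.3]
gripper_width: 0.999
```

```bash
python3 d.py 0.578 0.358 0.1 70.8; python3 see.py 6
python3 - <<'E'
from h import *
for n in('top','scene'):
  P=cloud(load(n)).reshape(-1,3)
  m=(np.hypot(P[:,0]-.628,P[:,1]-.16)<.075)&(P[:,2]>.055)&(P[:,2]<.068);q=P[m];print(len(q),np.median(q[:,2]),cv2.minAreaRect(1000*q[:,:2].astype(np.float32)))
E
```

```text
t 36.5 pos [0.5745 0.3545 0.1155] rpy [-179.5    0.2   70.7] w 0.999 F [-0.  -0.5 -0.3]
q [-0.26  0.66 -0.56  1.61  0.4   0.99 -1.29]
total turn [-0.5  0.2 -0.1] shift [ 4.6  2.3 15.4] | n 1 per [-0.51  0.24 -0.06] [ 4.6  2.3 15.4]
910 0.0606342558765898 ((626.0698852539062, 160.28440856933594), (90.7073745727539, 53.15995407104492), 70.48967742919922)
1096 0.06040335182958986 ((628.4338989257812, 159.1747589111328), (89.80850982666016, 53.10245895385742), 69.68800354003906)
```

View pics/t6.png

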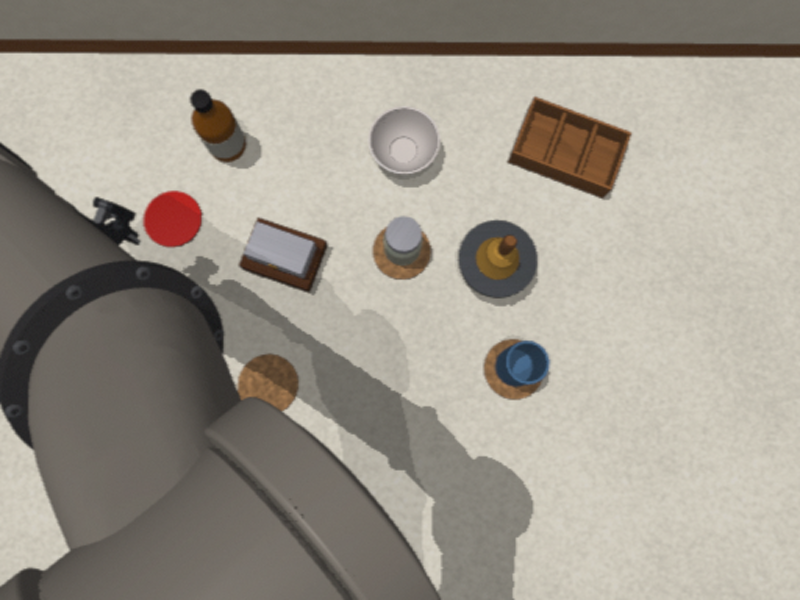

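The top view shows the tin on the riser (285,248), within 1 mm and 1° of the riser. Now the spool, by its upper flange.

>>> send_rows:
  rows:
    - [[-0.5,0.2,0,4.5,2,5,0],[0,0,0,0,0,8,0],[0,0,0,0,0,0,0],[0,0,0,0,0,0,0]]

```text
t: 36.95
position: [0.581, 0.3531, 0.1011]
orientation: [3.139, 0.002, 1.227]
ft_force: [-0.2, -0.3, 0.8]
gripper_width: 0.997
```

```bash
python3 d.py 0.578 0.358 0.022 70.8
```

```text
t 37.0 pos [0.581  0.3531 0.1011] rpy [1.799e+02 1.000e-01 7.030e+01] w 0.997 F [-0.2 -0.3  0.8]
q [-0.27  0.68 -0.55  1.62  0.42  0.96 -1.3 ]
total turn [ 0.1  0.1 -0.5] shift [ 3.8 -4.6 79.1] | n 3 per [ 0.05  0.04 -0.16] [ 1.3 -1.5 26.4]
```

>>> send_rows:
  rows:
    - [[0,0,-0.5,3.5,-4.5,5,0],[0,0,0,0,0,15,0],[0,0,0,0,0,10,0],[0,0,0,0,0,0,0]]

```text
t: 37.35
position: [0.5775, 0.3579, 0.0683]
orientation: [3.139, 0.003, 1.237]
ft_force: [0.7, 0.4, -0.1]
gripper_width: 1.002
```

```bash
python3 d.py 0.578 0.358 0.022 70.8
```

```text
t 37.4 pos [0.5775 0.3579 0.0683] rpy [1.799e+02 1.000e-01 7.090e+01] w 1.002 F [ 0.7  0.4 -0.1]
q [-0.28  0.72 -0.54  1.63  0.44  0.91 -1.32]
total turn [0.1 0.1 0.1] shift [ 0.4  0.3 46.3] | n 2 per [0.06 0.07 0.03] [ 0.2  0.1 23.1]
```

>>> send_rows:
  rows:
    - [[0,0,0,0.5,0,10,0],[0,0,0,0,0,18,0],[0,0,0,0,0,10,0],[0,0,0,0,0,5,0],[0,0,0,0,0,0,0]]

```text
t: 37.85
position: [0.5771, 0.3577, 0.0199]
orientation: [3.141, 0.004, 1.237]
ft_force: [0.4, -0.1, -0.0]
gripper_width: 0.999
```

```bash
python3 d.py 0.578 0.358 0.022 70.8
```

```text
t 37.9 pos [0.5771 0.3577 0.0199] rpy [179.9   0.2  70.9] w 0.999 F [ 0.4 -0.1 -0. ]
q [-0.3   0.78 -0.51  1.65  0.48  0.84 -1.35]
total turn [0.1 0.2 0.1] shift [ 0.6  0.7 -2.1] | n 1 per [0.05 0.25 0.07] [ 0.6  0.7 -2.1]
```

>>> send_rows:
  rows:
    - [[0,0.2,0,0.5,0.5,-1,0.3],[0,0,0,0,0,0,0.5],[0,0,0,0,0,0,0.7],[0,0,0,0,0,0,0.8],[0,0,0,0,0,0,0.8],[0,0,0,0,0,0,0.8]]
  squeeze: 25

```text
t: 38.45
position: [0.579, 0.3588, 0.023]
orientation: [3.139, -0.002, 1.236]
ft_force: [-0.7, 0.2, -0.3]
gripper_width: 0.449
```

```bash
python3 d.py 0.578 0.358 0.13 70.8
```

```text
t 38.5 pos [0.579  0.3588 0.023 ] rpy [ 1.798e+02 -1.000e-01  7.080e+01] w 0.449 F [-0.7  0.2 -0.3]
q [-0.3   0.77 -0.51  1.65  0.48  0.84 -1.35]
total turn [ 0.2 -0.1  0. ] shift [  -0.9   -0.3 -107.1] | n 4 per [ 0.04 -0.03  0.01] [ -0.2  -0.1 -26.8]
```

>>> send_rows:
  rows:
    - [[0,0,0,0,0,-8,0.8],[0,0,0,0,0,-20,0.8],[0,0,0,0,0,-28,0.8],[0,0,0,0,0,-28,0.8],[0,0,0,0,0,-15,0.8],[0,0,0,-9,6,0,0.8],[0,0,0,-19,12,0,0.8],[0,0,0,-25,16,0,0.8],[0,0,0,-25,16,0,0.8],[0,0,0,-25,16,0,0.8],[0,0,0,-25,16,0,0.8],[0,0,0,-18,12,0,0.8],[0,0,0,-9,6,0,0.8],[0,0,0,-3,2,0,0.8],[0,0,0,0,0,0,0.8],[0,0,0,0,0,0,0.8]]

```text
t: 40.05
position: [0.62, 0.1617, 0.1172]
orientation: [-3.135, 0.008, 1.237]
ft_force: [-0.6, 1.1, -0.5]
gripper_width: 0.453
```

```bash
python3 d.py 0.628 0.160 0.1 70.8
```

```text
t 40.0 pos [0.62   0.1617 0.1172] rpy [-179.6    0.5   70.9] w 0.453 F [-0.6  1.1 -0.5]
q [ 0.04  0.61 -0.56  1.7   0.38  0.95 -1.  ]
total turn [-0.4  0.5  0.1] shift [ 1.2  8.2 17.1] | n 1 per [-0.39  0.46  0.07] [ 1.2  8.2 17.1]
```

>>> send_rows:
  rows:
    - [[-0.3,0.4,0,1,8,3,0.8],[0,0,0,0,0,8,0.8],[0,0,0,0,0,3,0.8],[0,0,0,0,0,0,0.8],[0,0,0,0,0,0,0.8]]

```text
t: 40.55
position: [0.6272, 0.1649, 0.1015]
orientation: [-3.139, -0.001, 1.243]
ft_force: [0.4, 0.6, -1.0]
gripper_width: 0.447
```

```bash
python3 d.py 0.628 0.160 0.087 70.8; python3 see.py 7; python3 -c "
import cv2;a=cv2.imread('pics/s7.png')[300:480,400:600];cv2.imwrite('pics/s7c.png',cv2.resize(a,(600,540)))"
```

```text
t 40.5 pos [0.6272 0.1649 0.1015] rpy [-1.799e+02 -1.000e-01  7.120e+01] w 0.447 F [ 0.4  0.6 -1. ]
q [ 0.04  0.64 -0.55  1.7   0.4   0.92 -1.  ]
total turn [-0.1 -0.1  0.4] shift [-4.4  2.4 14.5] | n 1 per [-0.14 -0.08  0.44] [-4.4  2.4 14.5]
```

View pics/s7c.png

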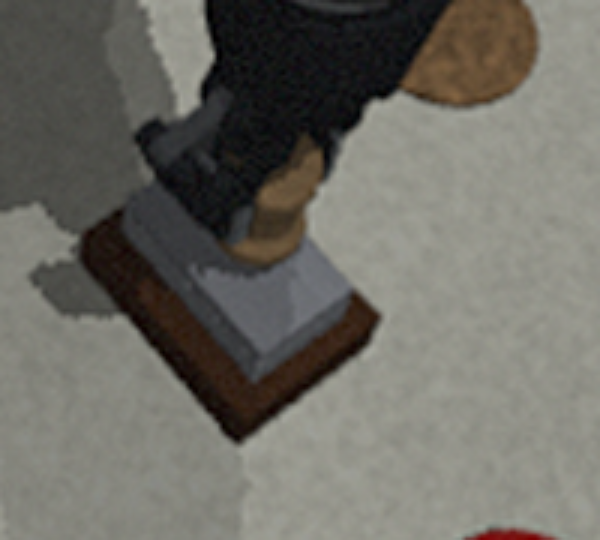

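The crop shows the spool (285,210) held above the tin lid. Its lean matches the perspective of the standing spool in the first image. Correcting and lowering.

>>> send_rows:
  rows:
    - [[0,0,0.4,-4.2,2.3,3,0.8],[0,0,0,0,0,6,0.8],[0,0,0,0,0,3,0.8],[0,0,0,0,0,0,0.8]]

```text
t: 41.05
position: [0.6285, 0.1591, 0.0891]
orientation: [-3.14, -0.002, 1.235]
ft_force: [-0.5, 0.3, -1.1]
gripper_width: 0.452
```

```bash
python3 d.py 0.628 0.160 0.083 70.8
```

```text
t 41.0 pos [0.6285 0.1591 0.0891] rpy [-1.799e+02 -1.000e-01  7.080e+01] w 0.452 F [-0.5  0.3 -1.1]
q [ 0.04  0.65 -0.54  1.71  0.41  0.9  -1.  ]
total turn [-0.1 -0.1 -0. ] shift [ 0.7 -0.7  6.1] | n 1 per [-0.07 -0.09 -0.05] [ 0.7 -0.7  6.1]
```

>>> send_rows:
  rows:
    - [[0,0,0,0.5,-0.5,3,0.8],[0,0,0,0,0,2,0.8],[0,0,0,0,0,2,0.8]]

```text
t: 41.35
position: [0.6284, 0.16, 0.0819]
orientation: [-3.141, -0.002, 1.235]
ft_force: [-0.1, -0.9, 14.7]
gripper_width: 0.455
```

Contact. Opening slowly.

>>> send_rows:
  rows:
    - [[0,0,0,0,0,-1,0.8],[0,0,0,0,0,0,0.5],[0,0,0,0,0,0,0.4],[0,0,0,0,0,0,0.2],[0,0,0,0,0,0,0],[0,0,0,0,0,0,0],[0,0,0,0,0,0,0],[0,0,0,0,0,-10,0],[0,0,0,0,0,-20,0],[0,0,0,0,0,-30,0],[0,0,0,0,0,-35,0],[0,0,0,0,0,-30,0],[0,0,0,-30,-10,-10,0],[0,0,0,-30,-30,0,0],[0,0,0,-30,-40,0,0],[0,0,0,-20,-40,0,0],[0,0,0,0,-30,0,0],[0,0,0,0,-10,0,0],[0,0,0,0,0,0,0],[0,0,0,0,0,0,0]]

```text
t: 43.35
position: [0.4373, 0.1077, 0.2306]
orientation: [3.133, -0.005, 1.235]
ft_force: [-0.3, 0.7, 0.0]
gripper_width: 0.998
```

```bash
python3 d.py 0.4 0 0.25; python3 see.py 8
python3 - <<'E'
from h import *
for n in('top','scene'):
  P=cloud(load(n)).reshape(-1,3)
  for k,x,y,r,a,b in(('bellhandle',.615,-.158,.045,.12,.156),('bellskirt',.615,-.158,.045,.056,.07),('cup',.46,-.185,.05,.08,.11),('jar',.64,-.019,.05,.075,.11),('spooltop',.628,.16,.05,.1,.13)):
    m=(np.hypot(P[:,0]-x,P[:,1]-y)<r)&(P[:,2]>a)&(P[:,2]<b);q=P[m]
    if len(q)<5: print(n,k,'few');continue
    c=cv2.minEnclosingCircle(q[:,:2].astype(np.float32));print(n,k,len(q),'z %.4f'%q[:,2].max(),np.round(c[0],4),round(c[1],4))
  m=(np.hypot(P[:,0]-.628,P[:,1]-.16)<.075)&(P[:,2]>.055)&(P[:,2]<.067);q=P[m];print(cv2.minAreaRect(1000*q[:,:2].astype(np.float32)))
E
```

```text
t 43.4 pos [0.4373 0.1077 0.2306] rpy [179.5  -0.3  70.8] w 0.998 F [-0.3  0.7  0. ]
q [ 0.27  0.16 -0.7   2.04  0.13  0.97 -0.83]
total turn [ 0.5 -0.3 -0. ] shift [-113.9    0.4  -20. ] | n 4 per [ 0.13 -0.08 -0.  ] [-28.5   0.1  -5. ]
top bellhandle 101 z 0.1518 [ 0.614  -0.1564] 0.0101
top bellskirt 191 z 0.0699 [ 0.6136 -0.1562] 0.0311
top cup 238 z 0.0987 [ 0.4608 -0.1855] 0.0297
top jar 431 z 0.0896 [ 0.6416 -0.0187] 0.026
top spooltop 279 z 0.1136 [0.6275 0.16  ] 0.0202
((626.0599975585938, 159.93490600585938), (90.1691665649414, 53.87070083618164), 70.70814514160156)
scene bellhandle 123 z 0.1505 [ 0.6154 -0.1562] 0.01
scene bellskirt 198 z 0.0699 [ 0.6162 -0.1543] 0.0303
scene cup 281 z 0.0990 [ 0.4601 -0.1846] 0.0316
scene jar 454 z 0.0893 [ 0.6421 -0.0196] 0.0265
scene spooltop 343 z 0.1128 [0.6286 0.1592] 0.0205
((627.6136474609375, 159.24923706054688), (90.00686645507812, 53.410465240478516), 69.96780395507812)
```

View pics/t8.png

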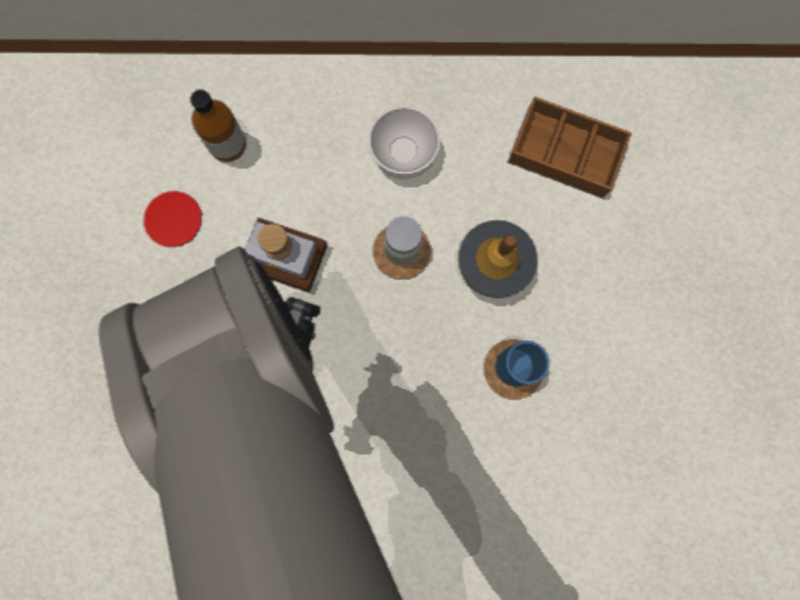

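View pics/s8.png

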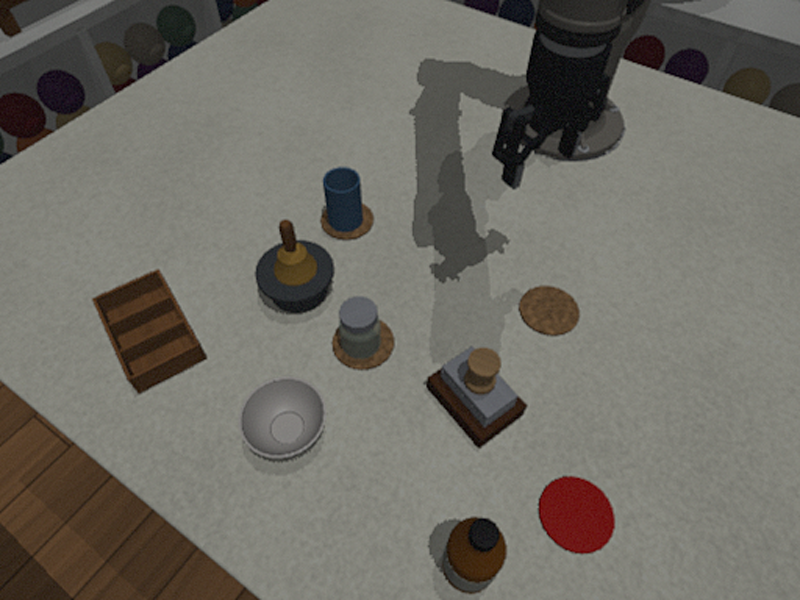

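Both views show everything upright in place. In the scene view the bell is on the stand (295,265), the jar on the middle coaster (360,328), the cup on the front coaster (343,205), and the spool on the tin on the riser (483,370). The arm is clear of everything. Handing in.

```bash
python3 -c "
from workcell import robot
print(robot.hand_in())"
```

```text
the job is handed in; nothing more can be done
None
```

The display is laid out as asked and handed in at about 43 s. `hand_in` gave no verdict.

My last check of both camera views showed every piece upright on its own place, with the arm clear of everything:

| Piece | Place | Off centre |
|---|---|---|
| Bell | iron stand | about 2 mm |
| Jar | coaster between stand and riser | about 3 mm |
| Cup | coaster in front of the stand | about 2 mm |
| Tin | riser | about 1 mm, within 1° of the long side |
| Spool | tin lid | about 1–2 mm |

- **Disagreement between views:** the two cameras differ by 1–4 mm in x, and the depth readings come out about 2 mm high. Both are at or near the roughly 2 mm calibration error and well within the tolerances.
- **Contact forces:** each piece was lowered until the wrist sensor felt it touch, which read 13–29 N, then released.
- **Not checked:** I did not take a separate measurement that the pieces were at rest. The bell, jar, cup and tin read the same to within about 2 mm between my last two checks of each.

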